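# Tidy the propagation corner

### The arm

A 7-joint arm with a two-finger parallel gripper is mounted at the origin on the work surface. World frame = base frame: x ahead of the robot, y to its left, z up, the work surface at z = 0. Lengths are in mm, angles in rad, forces in N, time in s.
With the tool pointing down it reaches from about 400 to 875 mm from the base axis. Payload 4.4 kg.
Tool frame: the origin (TCP) lies midway between the tips of the shut fingers; the grasp point (between the pads) lies 19 mm behind it (ctrl.pinch_z is the distance from the TCP to the grasp point, in mm); z points along the fingers, y is the line along which they close (so a half turn about z gives the same grasp; the last joint's range is limited). The gripper opens to 85 mm and grips with 20 to 120 N. Pads are 22 mm wide; open, the fingers measure 114 mm over their backs; the gripper's body (76 mm by 85 mm) begins 54 mm behind the grasp point. The pads swing forward as they close: fully open they stand 13 mm farther back than shut.
Start: joints at [-1.348, 0.628, 0.038, 1.517, -0.027, 0.996, -0.02], TCP at [185.097, 623.103, 231.313] pointing down, gripper open.
Joint ranges: [-3.06, 3.06], [-0.37, 2.12], [-1.25, 1.32], [0.18, 2.47], [-1.1, 4.24], [0.23, 1.98], [-2.94, 2.94]. Speed limits (rad/s): [2.57, 2.57, 3.14, 3.14, 3.14, 3.14, 3.14].

### API

Orientations are given as [roll, pitch, yaw] about the fixed x, y, z axes, in that order (R = Rz(yaw) Ry(pitch) Rx(roll)).
In Python, from cell import read_state, cams, order, ctrl gives the robot as it stands.
- The arm moves only by the tool move_arm, never from a script. Its argument "targets" is text: rows parted by semicolons, each of 7 numbers parted by spaces: the gripper's target within -1 to 1 (fully open at 1, half-way at 0, shut at -1), then the shift along the tool's x, y, z in cm, then the turn, a rotation vector about the tool's x, y, z in degrees. A call has 1 to 5 rows; each row shifts and turns the commanded pose from where the row before left it, along the tool's axes as they then stand; what a row does not reach is not made up. A row lasts 1/12 s, in which the tool goes at most 41.7 mm and 7.16 degrees, less where a joint would pass 70% of its speed; a pose out of reach is approached as far as the arm can. A call with a gripper value outside its range is refused whole. The fingers move at their own pace and stop on an object; the grip force is fixed at half the most. Time passes only in rows, so rows that do not move let the fingers close. It gives the time, the measured TCP pose, the force, the opening and the grip force at its end, in the units of the state.
- read_state(): the state, without advancing time (a new reading comes with each control period).
- cams.get_image(name): name is "scene" or "top" or "wrist"; returns a dict with "color" (420x560x3 uint8, red, green, blue), "fovy" (degrees; the focal length in pixels is half the picture's height over the tangent of half this angle, whatever the lens; pixels are square), "cx", "cy" (the principal point, pixels), "rvec" (rotation vector, rad) and "tvec" (3), from world to camera coordinates, as OpenCV has them. Camera axes: x right, y down, z forward; pixel columns grow to the right and rows downward; lengths in mm; the calibration is good to about 2 mm. A picture is of the moment at which its call begins. There is no depth.
- order.finish_job(): hands the job in; it is judged then, once.
The state is a dict: "clock": time; "qpos": joint angles; "qd": joint speeds; "tau": joint torques, N m; "eef_pos": TCP position; "tool_rot": TCP orientation; "force": force on the tool from outside, world axes, zero at the start; "torque": the same for the moment, N m; "width": finger opening in mm; "gripper_force": force on a finger pad.
Only numpy, scipy, OpenCV 4.12 (cv2) and the standard library are available. Lean on these libraries where they do the work, as an engineer would, in place of code of your own. Each camera call takes 0.05 s, during which the arm holds its last target. There are 200 camera calls.

### The job

Tidy up the propagation corner: slide every drip plate, far end first with its finger tab left outside, fully home into a slot of its own under the propagation box, and nest the flower pots upright in the cobalt planter in size order - large pot in the planter, medium in the large, small in the medium - each sitting with its collar on the rim below. Leave the other things on the bench where they are.

Things in the scene. Friction and masses are not known exactly. Their poses are not given: they have to be found in the camera images.
- station: fixed pale-teak plinth 217 wide, 140 deep, 20 high; clear acrylic box (to 125 high) on it from 55 behind the front. Origin: middle of its front face at bench level; x points straight into the slots, y left, z up. 3 slots open at the front at y = +70, 0, -70: each 63 wide, 12 high, 65 deep, floor = bare bench, so plates slide in flat. Guide wedges 8 high reach 14 out between the mouths
- bay0 (a point): where the centre of a plate's underside lies when the plate is fully home in the left (y = +70) slot: 10 behind the station's front face, at bench level; axes as the station's
- bay1 (a point): where the centre of a plate's underside lies when the plate is fully home in the middle (y = 0) slot: 10 behind the station's front face, at bench level; axes as the station's
- bay2 (a point): where the centre of a plate's underside lies when the plate is fully home in the right (y = -70) slot: 10 behind the station's front face, at bench level; axes as the station's
- plate0: loose aluminium drip plate, 110 long (x), 60 wide (y), 8 thick, about 190 g, may be absent. Starts flat on the bench. Origin: centre of underside, z up. Upright finger tab at x = -47: 10 thick (x), 40 wide (y), from 8 to 48 above the underside. The +x end goes into a slot, any slot, 1.5 to spare each side; home against the stop, 65 is inside and the tab 37 outside the front
- plate1: loose aluminium drip plate, 110 long (x), 60 wide (y), 8 thick, about 190 g, may be absent. Starts flat on the bench. Origin: centre of underside, z up. Upright finger tab at x = -47: 10 thick (x), 40 wide (y), from 8 to 48 above the underside. The +x end goes into a slot, any slot, 1.5 to spare each side; home against the stop, 65 is inside and the tab 37 outside the front
- plate2: loose aluminium drip plate, 110 long (x), 60 wide (y), 8 thick, about 190 g, may be absent. Starts flat on the bench. Origin: centre of underside, z up. Upright finger tab at x = -47: 10 thick (x), 40 wide (y), from 8 to 48 above the underside. The +x end goes into a slot, any slot, 1.5 to spare each side; home against the stop, 65 is inside and the tab 37 outside the front
- planter: cobalt glazed round planter, fixed to the bench, open on top: 94 across and 90 high, mouth 76 across. Origin: centre of its underside, z up
- pot_large: loose large terracotta flower pot, about 300 g, 80 high, starts upright on the bench. Its top 30 is an upright collar 84 across, mouth 66, rim wall 9 thick; below, the body tapers from 71 across to 58 at the foot, 50 high. Origin: centre of underside, z up. Nested, the collar rests on the rim of the planter, and the origin is 40 above that of the planter
- pot_medium: loose medium terracotta flower pot, about 240 g, 76 high, starts upright on the bench. Its top 30 is an upright collar 74 across, mouth 56, rim wall 9 thick; below, the body tapers from 61 across to 50 at the foot, 46 high. Origin: centre of underside, z up. Nested, the collar rests on the rim of the large pot, and the origin is 34 above that of the large pot
- pot_small: loose small terracotta flower pot, about 180 g, 72 high, starts upright on the bench. Its top 30 is an upright collar 64 across, mouth 46, rim wall 9 thick; below, the body tapers from 51 across to 41 at the foot, 42 high. Origin: centre of underside, z up. Nested, the collar rests on the rim of the medium pot, and the origin is 34 above that of the medium pot
- pruner: bystander: black plastic pruner, 170 long along x, 18 high; origin near the pivot at bench level
- fork: bystander: aluminium hand fork with wooden handle, 245 long along x, 24 high; origin under the end of its handle's tang
- jar: bystander: seed jar, 56 across, 70 high; origin: centre of its underside
- brush: bystander: hand brush, about 200 long, 20 high, lying along its x axis; origin: centre of its underside
Not all that is in view belongs to the job. What is shaped like the plate0 but black or pink is not meant. What is shaped like the pot_medium but turquoise is not meant.

How it is judged:
By the outcome, as a careful person would: the job done as asked, in the order asked, and still so for the second after the job is handed in, with the robot touching nothing.
Of plate0, plate1, plate2 only 2 to 3 are there at a start; the rules pass over those that are not, and their reading is None.
At some moment in a run one of plate0, plate1, plate2 may be knocked a few centimetres aside while the robot is not near it.
It also fails if it takes over 210 s, if anything falls off the work surface, if the arm or the gripper's body presses on something with over 40 N, if the wrist force passes 120 N, or if a joint passes its speed limit or range.

## Working session

There is one attempt and no reset: what is moved stays moved. The work goes in short steps, Python scripts to look and compute and a tool call to move; the robot and the scene stay as the last step left them, time stands still between calls to the robot, and variables do not carry over. Pictures are saved under pics/ and viewed, at most 14 in all, crops included, and the job is handed in when it is done.

Besides the shell and the picture viewer there is one more tool, called as a command line: name --argument value ..., lists and objects as JSON in quotes. move_arm: Moves the arm, as the interface text tells. Its arguments: {"type":"object","properties":{"targets":{"type":"string"}},"required":["targets"]}

```bash
mkdir -p pics; ls
python3 - <<'E'
from cell import read_state, cams, order, ctrl
import cv2
s=read_state(); print(s)
for n in ["scene","top"]:
    im=cams.get_image(n); cv2.imwrite(f"pics/{n}0.png",im["color"][:,:,::-1]); print(n,{k:v for k,v in im.items() if k!="color"})
E
```

```text
pics
{'clock': 0.0, 'qpos': array([-1.34779775,  0.62937817,  0.03843758,  1.51836417, -0.02700243,
        0.99632391, -0.02001773]), 'qd': array([-0.0004991 ,  0.00144833,  0.00028483, -0.00050745, -0.00184167,
        0.00131202, -0.00117574]), 'tau': array([-5.57457024e-04, -5.63373113e+01,  1.22581277e+00, -1.93436712e+01,
        1.07952111e-02,  1.02680898e-02, -4.01196175e-06]), 'eef_pos': array([184.90888876, 622.4811365 , 230.3694878 ]), 'tool_rot': array([-3.13963709e+00,  2.30598041e-05,  2.85277867e+00]), 'force': array([-0.36463761, -0.50643303,  0.47926294]), 'torque': array([ 0.01153477,  0.01321734, -0.02348533]), 'gripper_force': 0.0, 'width': 85.19586984981129}
scene {'fovy': 55.80687658657852, 'cx': 275.3566652485342, 'cy': 204.24559457064268, 'rvec': array([ 1.19131637,  2.37219468, -0.89769759]), 'tvec': array([ 167.58123126, -293.28798134, 1501.80712708])}
top {'fovy': 53.73751059476823, 'cx': 279.81959370759586, 'cy': 202.03596614989002, 'rvec': array([ 2.19321467, -2.19412986,  0.13114502]), 'tvec': array([  85.40560854,  454.35557684, 1172.17606894])}
```

View pics/top0.png

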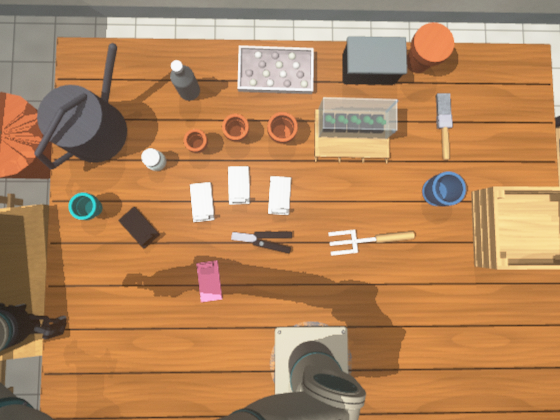

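View pics/scene0.png

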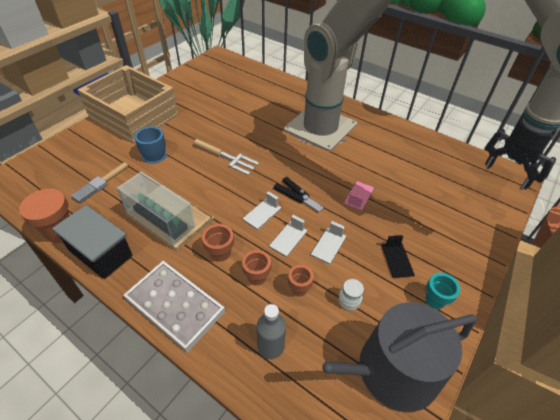

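Top view, candidates:
- Silver plates at (202,202), (239,185) and (280,196), tabs towards the robot. Decoys are the black one at (139,227) and the pink one at (209,281).
- Terracotta pots: large (283,128), medium (236,127), small (196,141). Decoys are the turquoise pot at (84,206) and the big red pot at (432,48).
- Cobalt planter at (445,189). Station plinth front edge at about row 158, columns 315 to 390.

I choose the silver plates and the terracotta pots, and check them in a crop.

```bash
cat > h.py <<'E'
from cell import read_state, cams, order, ctrl
import cv2, numpy as np
from scipy.spatial.transform import Rotation as Ro
def cam(n):
    im=cams.get_image(n); h=im["color"].shape[0]
    f=h/2/np.tan(np.radians(im["fovy"])/2)
    im["K"]=np.array([[f,0,im["cx"]],[0,f,im["cy"]],[0,0,1]]); im["R"]=cv2.Rodrigues(im["rvec"])[0]
    im["hsv"]=cv2.cvtColor(im["color"],cv2.COLOR_RGB2HSV); return im
def ray(im,p,z):
    p=np.atleast_2d(np.float64(p)); d=np.c_[p,np.ones(len(p))]@np.linalg.inv(im["K"]).T@im["R"]
    o=-im["R"].T@im["tvec"]; return (o+d*((z-o[2])/d[:,2])[:,None])[:,:2]
def proj(im,P):
    return cv2.projectPoints(np.float64(P).reshape(-1,1,3),im["rvec"],im["tvec"],im["K"],None)[0][:,0]
def blobs(mask,amin=60):
    m=cv2.morphologyEx(mask.astype(np.uint8),cv2.MORPH_OPEN,np.ones((2,2)))
    c,_=cv2.findContours(m,cv2.RETR_EXTERNAL,cv2.CHAIN_APPROX_NONE)
    return [x[:,0] for x in c if cv2.contourArea(x)>amin]
def togo(xyz,yaw=None):
    """tool shift in cm (in current axes) and turn about tool z, deg, from the measured pose"""
    s=read_state(); R=Ro.from_euler("xyz",s["tool_rot"])
    d=R.inv().apply(np.array(xyz)-s["eef_pos"])/10
    t=None
    if yaw is not None: 
        t=np.degrees((R.inv()*Ro.from_euler("xyz",[np.pi,0,yaw])).as_rotvec())
    print("shift cm",d.round(2),"turn",None if t is None else t.round(1)," clock",round(s["clock"],1))
E
python3 - <<'E'
from h import *
im=cam("top"); H=im["hsv"].astype(int)
w=(H[:,:,1]<40)&(H[:,:,2]>170)
for c in blobs(w,200):
    P=ray(im,c,8); (m,sz,a)=cv2.minAreaRect(P.astype(np.float32)); print("white",c.mean(0).round(),np.round(m,1),np.round(sz,1),round(a,1))
for nm,lo,hi,z in [("blue",100,120,90),("terra",0,9,78)]:
    k=(H[:,:,0]>=lo)&(H[:,:,0]<=hi)&(H[:,:,1]>130)&(H[:,:,2]>50)
    for c in blobs(k,150):
        (m,r)=cv2.minEnclosingCircle(ray(im,c,z).astype(np.float32)); print(nm,c.mean(0).round(),np.round(m,1),round(2*r,1))
cr=im["color"][80:260,170:410,::-1]; cv2.imwrite("pics/c1.png",cv2.resize(cr,None,fx=3.3,fy=3.3,interpolation=cv2.INTER_CUBIC))
E
```

```text
white [298. 351.] [6.4 1.9] [189.7 177.1] 89.5
white [348. 243.] [ 339.6 -128.1] [ 66.2 132.9] 5.6
white [203. 203.] [453.6 307.2] [110.9  60.9] 6.1
white [280. 196.] [472.9  83.5] [ 60.5 110.3] 86.4
white [239. 186.] [503.4 201.6] [108.2  60.7] 0.5
white [152. 161.] [578.3 455.8] [61.7 48.7] 1.3
white [386. 117.] [ 701.8 -218.8] [63.8 93.3] 0.4
white [445. 111.] [ 729.4 -410.9] [98.  39.8] 0.4
white [276.  69.] [852.5  94.1] [224.8 133.5] 88.8
white [522.  51.] [ 859.6 -592.6] [365.4 289.8] 89.6
white [264.  30.] [972.5 117. ] [ 63.  957.1] 0.0
```

View pics/c1.png

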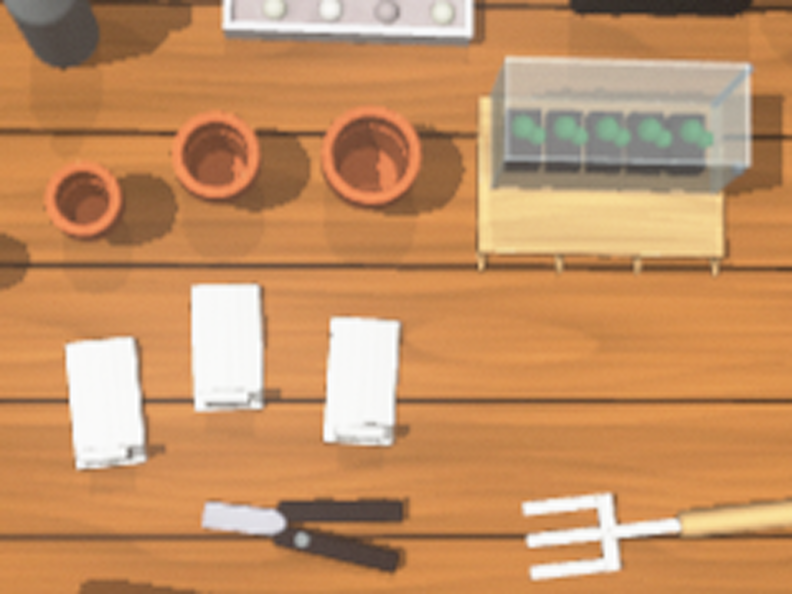

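The crop shows three silver plates with their tabs at the near (bottom) ends, three terracotta pots, and the plinth's front edge at crop (480,250) to (722,253) with wedge tips just below. Next I measure the station, the pots and the planter.

Run:
```python
from h import *
im=cam("top"); H=im["hsv"].astype(int)
for n,(u,v) in dict(terra=(283,114),terra2=(236,115),plinth=(350,148),wood=(330,180),blue=(430,190)).items(): print(n,H[v,u])
f=H[:,:,1]
k=(H[:,:,0]>=14)&(H[:,:,0]<=24)&(H[:,:,2]>170)&(f<150); k[:, :300]=0;k[:,405:]=0;k[:100]=0;k[175:]=0
for c in blobs(k,300):
    print("plinth px",cv2.boundingRect(c)); P=ray(im,c,20); m,sz,a=cv2.minAreaRect(P.astype(np.float32)); print(np.round(m,1),np.round(sz,1),a)
# front edge subpixel: gradient along columns
g=im["hsv"][:,:,1].astype(float); pts=[]
for u in range(320,386):
    if any(abs(u-x)<3 for x in (315.5,339.5,363,387)): continue
    col=g[148:166,u]; i=np.argmax(np.diff(col)); pts.append((u,148+i+.5))
E=ray(im,pts,20); p=np.polyfit(E[:,1],E[:,0],1); print("front x at y: slope",p, "resid",np.std(E[:,0]-np.polyval(p,E[:,1])))
for nm,u0,v0,z,lo in [("large",283,128,80,0),("medium",236,127,76,0),("small",196,141,72,0),("planter",445,189,90,1)]:
    s=28; sub=H[v0-s:v0+s,u0-s:u0+s]
    m=((sub[:,:,0]>=100)&(sub[:,:,0]<=125)&(sub[:,:,1]>100)) if lo else (((sub[:,:,0]<=9)|(sub[:,:,0]>174))&(sub[:,:,1]>120)&(sub[:,:,2]>60))
    for c in blobs(m,150):
        c=c+[u0-s,v0-s]; P=ray(im,c,z); (q,r)=cv2.minEnclosingCircle(P.astype(np.float32)); print(nm,cv2.boundingRect(c.astype(np.int32)),np.round(q,1),round(2*r,1), cv2.fitEllipse(P.astype(np.float32)))
```

```text
terra [ 10 156 226]
terra2 [ 11 156 240]
plinth [ 19 102 239]
wood [ 14 159 212]
blue [110  68 105]
plinth px (315, 110, 76, 52)
[ 648.5 -128. ] [220.6 151.5] 89.4758071899414
plinth px (323, 101, 73, 19)
[ 726.2 -149. ] [ 54.3 214.5] 0.5459403395652771
front x at y: slope [1.69042009e-02 5.87993095e+02] resid 0.7454817929845279
planter (433, 173, 33, 33) [ 484.5 -377.4] 91.5 ((484.50054931640625, -377.2795104980469), (87.28266143798828, 89.62989807128906), 7.501408100128174)
```

Run:
```python
from h import *
togo([426,86,200],1.508)
im=cams.get_image("top"); R=cv2.Rodrigues(im["rvec"])[0]; print("topcam",-R.T@im["tvec"])
```

```text
shift cm [-38.39 -44.58   3.13] turn [-0.1  0.  77.1]  clock 0.2
topcam [ 352.71300579  125.55530278 1203.14556321]
```

move_arm --targets "0 -2.56 -2.97 0.2 0 0 0;0 -2.56 -2.97 0.2 0 0 0;0 -2.56 -2.97 0.2 0 0 0;0 -2.56 -2.97 0.2 0 0 0;0 -2.56 -2.97 0.2 0 0 0"

```text
clock: 0.67
eef_pos: [265.9, 442.5, 221.2]
tool_rot: [3.142, 0.0, 2.853]
force: [1.0, 0.0, 0.2]
width: 42.6
gripper_force: 0.0
```

move_arm --targets "0 -2.56 -2.97 0.2 0 0 0;0 -2.56 -2.97 0.2 0 0 0;0 -2.56 -2.97 0.2 0 0 0;0 -2.56 -2.97 0.2 0 0 0;0 -2.56 -2.97 0.2 0 0 0"

```text
clock: 1.08
eef_pos: [346.3, 263.8, 211.4]
tool_rot: [3.141, 0.0, 2.853]
force: [1.4, 0.3, -0.8]
width: 42.5
gripper_force: 0.0
```

move_arm --targets "0 -2.56 -2.97 0.2 0 0 0;0 -2.56 -2.97 0.2 0 0 0;0 -2.56 -2.97 0.2 0 0 0;0 -2.56 -2.97 0.2 0 0 0;0 -2.56 -2.97 0.2 0 0 0"

```text
clock: 1.5
eef_pos: [426.8, 84.9, 201.4]
tool_rot: [3.141, 0.0, 2.853]
force: [0.6, 1.4, 0.4]
width: 42.7
gripper_force: 0.0
```

move_arm --targets "0 0 0 0 0 0 7;0 0 0 0 0 0 7;0 0 0 0 0 0 7;0 0 0 0 0 0 7;0 0 0 0 0 0 7"

```text
clock: 1.92
eef_pos: [426.4, 86.5, 201.4]
tool_rot: [3.141, -0.0, 2.235]
force: [-0.5, 0.2, -0.4]
width: 42.7
gripper_force: 0.0
```

move_arm --targets "0 0 0 0 0 0 7;0 0 0 0 0 0 7;0 0 0 0 0 0 7;0 0 0 0 0 0 7;0 0 0 0 0 0 7"

```text
clock: 2.33
eef_pos: [426.4, 86.8, 201.4]
tool_rot: [3.141, -0.0, 1.625]
force: [-0.5, -0.3, 0.1]
width: 42.7
gripper_force: 0.0
```

move_arm --targets "0 0 0 0 0 0 7;0 0 0 0 0 0 0;0 0 0 0 0 0 0"

```text
clock: 2.58
eef_pos: [426.3, 86.9, 201.3]
tool_rot: [-3.142, 0.0, 1.513]
force: [-0.9, -0.2, 0.4]
width: 42.7
gripper_force: 0.0
```

Run:
```python
from h import *
togo([426,86,200],1.508)
im=cam("wrist"); print("wristcam",-im["R"].T@im["tvec"]); cv2.imwrite("pics/w1.png",im["color"][:,:,::-1])
t=cam("top"); cv2.imwrite("pics/t1.png",cv2.resize(t["color"][80:260,170:410,::-1],None,fx=3,fy=3))
```

```text
shift cm [-0.09 -0.02  0.13] turn [-0.   0.   0.3]  clock 2.6
wristcam [430.14967567 158.75081348 343.81354771]
```

View pics/w1.png

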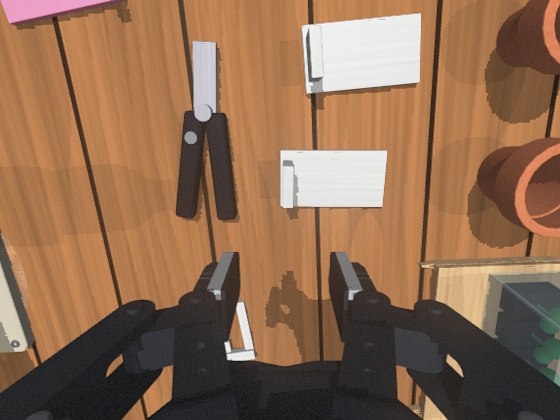

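```bash
cat >> h.py <<'E'
def plates(im,show=True):
    H=im["hsv"].astype(int); w=(H[:,:,1]<40)&(H[:,:,2]>170)
    out=[]
    for c in blobs(w,200):
        P=ray(im,c,8); (m,sz,a)=cv2.minAreaRect(P.astype(np.float32))
        if sz[0]<sz[1]: a-=90; sz=sz[::-1]
        if 100<sz[0]<125 and 52<sz[1]<75:
            a=(a+90)%180-90; d=np.array([np.cos(np.radians(a)),np.sin(np.radians(a))]); 
            print("plate c",np.round(m,1),"size",np.round(sz,1),"yaw deg",round(a,1),"tab",np.round(m-47*d,1))
E
python3 - <<'E'
from h import *
for n in ("top","wrist"):
    im=cam(n); print(n); plates(im)
    if n=="wrist":
        print(proj(im,[[426,86.5,201],[426,86,48],[473,83.5,8]]), ray(im,[[424,262],[335,180],[362,55]],20), im["K"])
E
```

```text
top
plate c [453.6 307.1] size [110.8  60.9] yaw deg 5.8 tab [406.9 302.3]
plate c [503.4 201.6] size [108.2  60.7] yaw deg 0.5 tab [456.4 201.2]
wrist
plate c [477.5  87.7] size [109.5  60.7] yaw deg -3.5 tab [430.5  90.5]
plate c [507.2 206.3] size [109.4  59.5] yaw deg 1.9 tab [460.2 204.8]
[[284.2995127  268.35377262]
 [284.24215153 193.77709781]
 [328.9403707  184.3893866 ]] [[573.01273231  -6.38299373]
 [477.68664739  90.34370663]
 [504.13127054 204.69343952]] [[325.5494016    0.         284.18701977]
 [  0.         325.5494016  208.23194144]
 [  0.           0.           1.        ]]
```

View pics/t1.png

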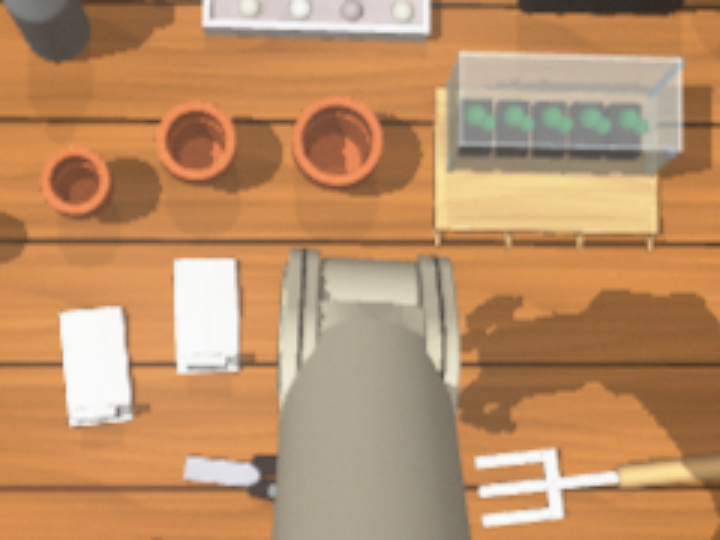

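The top view is unchanged: the pots and the two left plates stay put and the arm hides the target plate. The wrist view shows the target plate at (335,180) and the next one at (362,55). They agree to about 4 mm, so I go down onto the tab.

move_arm --targets "0 0.3 0.4 4 0 0 0;0 0 0 4 0 0 0;0 0 0 4 0 0 0;0 0 0 4 0 0 0;0 0 0 2.6 0 0 0"

```text
clock: 3.2
eef_pos: [422.3, 91.3, 26.6]
tool_rot: [-3.118, -0.005, 1.509]
force: [0.0, -0.2, 0.3]
width: 42.7
gripper_force: 0.0
```

move_arm --targets "0 0 0 0 0 0 0;-1 0 0 0 0 0 0;-1 0 0 0 0 0 0;-1 0 0 0 0 0 0;-1 0 0 0 0 0 0"

```text
clock: 3.62
eef_pos: [429.5, 90.4, 32.5]
tool_rot: [-3.138, -0.003, 1.509]
force: [-0.2, -0.2, 5.1]
width: 8.1
gripper_force: 60.0
```

move_arm --targets "-1 0 0 0 0 0 0;-1 0 0 0 0 0 0;-1 0 0 0 0 0 0"

```text
clock: 3.87
eef_pos: [429.5, 90.4, 32.5]
tool_rot: [-3.138, -0.003, 1.508]
force: [-0.1, -0.8, 8.1]
width: 8.2
gripper_force: 60.5
```

Run:
```python
from h import *
s=read_state(); print(s["qpos"].round(3),s["tau"].round(1)); togo([430,90,15],1.51)
im=cam("wrist"); cv2.imwrite("pics/w2.png",im["color"][:,:,::-1])
```

```text
[-0.421  0.733  0.226  2.24  -0.704  0.24   0.376] [ -0.3 -42.1   2.7  -3.6  -0.1   0.2  -0. ]
shift cm [-0.04  0.06  1.75] turn [-0.2 -0.2 -0.1]  clock 3.9
```

View pics/w2.png

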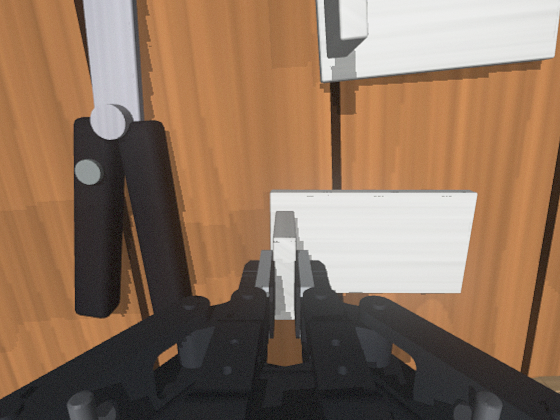

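The wrist view shows the fingers on the tab at (285,260) with the plate reaching right to column 475. Joint 6 is at its limit this close to the base, so the grip is high. I drag the plate outward 60 mm and re-grip lower.

move_arm --targets "-1 0 1.5 0 0 0 0;-1 0 1.5 0 0 0 0;-1 0 1.5 0 0 0 0;-1 0 1.5 0 0 0 0;-1 0 0 0 0 0 0"

```text
clock: 4.33
eef_pos: [482.6, 87.8, 32.5]
tool_rot: [-3.124, -0.005, 1.51]
force: [-13.1, 0.8, 25.0]
width: 8.2
gripper_force: 63.0
```

move_arm --targets "-0.4 0 0 0 0 0 0;-0.4 0 0 0 0 0 0;-0.4 0 0 0 0 0 0;-0.4 0 0 0 0 0 0"

```text
clock: 4.67
eef_pos: [488.4, 86.7, 30.8]
tool_rot: [-3.135, -0.002, 1.508]
force: [0.1, -0.2, 0.8]
width: 25.2
gripper_force: 0.0
```

Run:
```python
from h import *
s=read_state(); print(s["qpos"].round(3),s["eef_pos"].round(1),s["tool_rot"].round(3),s["force"].round(1),s["width"]); togo([s["eef_pos"][0],s["eef_pos"][1],16],-.012+np.pi/2)
im=cam("wrist"); plates(im)
```

```text
[-0.438  0.78   0.317  2.088 -0.653  0.377  0.348] [488.4  86.7  30.8] [-3.135e+00 -2.000e-03  1.508e+00] [ 0.1 -0.2  0.8] 25.22839473663993
shift cm [-0.    0.01  1.48] turn [-0.4 -0.1 -2.9]  clock 4.7
plate c [530.6  86.5] size [109.2  58.8] yaw deg -3.5 tab [483.7  89.3]
```

move_arm --targets "-0.4 0 0 0.8 -0.4 0 0;-0.4 0 0 0.7 0 0 0;-1 0 0 0 0 0 0;-1 0 0 0 0 0 0;-1 0 0 0 0 0 0"

```text
clock: 5.13
eef_pos: [487.6, 86.5, 15.3]
tool_rot: [-3.14, -0.002, 1.508]
force: [1.1, -0.5, -2.4]
width: 9.0
gripper_force: 58.3
```

move_arm --targets "-1 0 0 0 0 0 0;-1 0 0 0 0 0 0;-1 0 0 -1 0 0 0;-1 0 0 0 0 0 0"

```text
clock: 5.47
eef_pos: [488.5, 86.6, 26.8]
tool_rot: [3.141, -0.002, 1.508]
force: [-1.2, 0.5, -2.0]
width: 9.6
gripper_force: 58.7
```

Run:
```python
from h import *
im=cam("wrist"); plates(im); togo([585.5-85-20,-198,36],np.pi/2-.014)
```

```text
plate c [539.2  80.3] size [118.3  64. ] yaw deg -3.7 tab [492.3  83.3]
shift cm [-28.46   0.97  -1.02] turn [ 0.1 -0.1 -2.8]  clock 5.5
```

move_arm --targets "-1 0 -1 -2 0 0 0;-1 0 -2.0 0 0 0 0;-1 0 0 0 0 0 -2.8;-1 -3.5 0 0 0 0 0;-1 -3.5 0 0 0 0 0"

```text
clock: 5.93
eef_pos: [457.3, 20.4, 45.6]
tool_rot: [3.141, -0.004, 1.564]
force: [-0.5, -1.2, -2.8]
width: 8.7
gripper_force: 58.9
```

move_arm --targets "-1 -3.5 0 0 0 0 0;-1 -3.5 0 0 0 0 0;-1 -3.5 0 0 0 0 0;-1 -3.5 0 0 0 0 0;-1 -3.5 0 0 0 0 0"

```text
clock: 6.35
eef_pos: [454.3, -158.3, 45.2]
tool_rot: [-3.141, -0.002, 1.557]
force: [2.2, -0.2, -1.1]
width: 9.2
gripper_force: 59.0
```

move_arm --targets "-1 -3 0 0 0 0 0;-1 -1 0 0 0 0 0;-1 0 0 0 0 0 0;-1 0 0 0 0 0 0"

```text
clock: 6.68
eef_pos: [453.7, -196.1, 44.9]
tool_rot: [-3.14, -0.003, 1.556]
force: [-0.3, 1.7, -1.8]
width: 9.3
gripper_force: 59.0
```

Run:
```python
from h import *
im=cam("wrist"); cv2.imwrite("pics/w3.png",im["color"][:,:,::-1]); togo([463,-198,30],np.pi/2-.014)
print(proj(im,[[586,-20,20],[586,-237,20],[586,-163,0],[586,-93,0]]).round())
```

```text
shift cm [-0.32  0.93  1.48] turn [-0.1 -0.2  0.1]  clock 6.7
[[ 607. -162.]
 [ 511.  309.]
 [ 510.  179.]
 [ 534.   47.]]
```

View pics/w3.png

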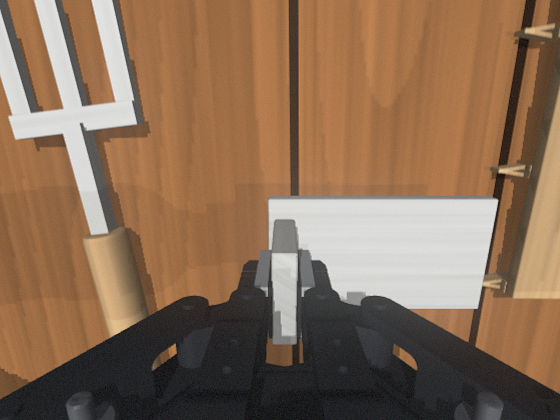

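The wrist view shows wedge tips at about (492,170) and (483,283) bounding the right slot. The plate's front corners are at about (495,199) and (481,308).

Run:
```python
from h import *
im=cam("wrist")
z=read_state()["eef_pos"][2]-15.3+8
print("plate corners",z,ray(im,[[495,199],[481,308],[269,198]],z))
print("wedges z4",ray(im,[[518,33],[492,170],[483,283]],4)); print("z0",ray(im,[[514,298]],20),proj(im,[[580,-237,20]]))
g=im["color"][:,:,1].astype(int); print(im["color"][170,485:535,2]); print(im["color"][150:300,500,2]);
```

```text
plate corners 37.44943144240351 [[ 554.16943037 -163.48183816]
 [ 556.67025007 -222.75059882]
 [ 446.65754881 -161.60928825]]
wedges z4 [[ 573.52950762  -85.38346402]
 [ 571.82286265 -155.37422964]
 [ 577.89164537 -226.93266827]]
z0 [[ 586.68221648 -227.87966531]] [[499.79891262 311.79798478]]
[ 74  72  72  67  68  65  65  66  66  74  77  77  81  80  79  76  79  72
  78  77  79  82  84  78  84  85  94  98 101 109 109 115 119 124 121 119
 115 114 118 104  51  51  49  49  68  93  94  50  50  56]
[ 58  59  36  42  33  25  28  27  25  29  30  29  20  20  22  23  33  35
  36  74  76  88 128 156 152 137  65  14  17   8  28  35  33  27  31  24
  28  13  28  30  28  13  23  26  25  22  27  24  21  36  27  38  39  44
  52  49  60  60  66  67  68  65  66  64  65  66  66  68  67  63  63  65
  64  67  63  68  69  69  65  68  68  72  70  69  70  72  70  68  73  71
  72  68  70  70  75  66  72  73  67  74  72  68  73  74  79  68  57  51
  55  52  57  52  57  54  52  55  52  57  55  56  53  57  53  54  55  56
  60  61  62  69  77  78 101 109  99  74  62  64  65  64  61  64  62  59
  55  58  56  62  59  61]
```

move_arm --targets "-1 0.2 0 1 0 0 0;-1 0 0 1 0 0 0;-1 0 0 0.8 0 0 0;-1 0 0 0 0 0 0;-1 0 0 0 0 0 0"

```text
clock: 7.2
eef_pos: [453.4, -193.8, 15.8]
tool_rot: [-3.139, -0.003, 1.558]
force: [-0.4, 1.4, -1.2]
width: 8.8
gripper_force: 59.0
```

Run:
```python
from h import *
s=read_state(); print(s["eef_pos"],s["tool_rot"],s["force"],s["qpos"].round(2))
im=cam("wrist"); cv2.imwrite("pics/w4.png",cv2.resize(im["color"][120:330,400:560,::-1],None,fx=2.8,fy=2.8,interpolation=cv2.INTER_CUBIC))
```

```text
[ 453.44920886 -193.83443294   15.83543934] [-3.13910611e+00 -3.12287880e-03  1.55750854e+00] [-0.35009861  1.44788854 -1.23176392] [ 0.21  0.79  0.2   2.1  -0.51  0.3   0.84]
```

View pics/w4.png

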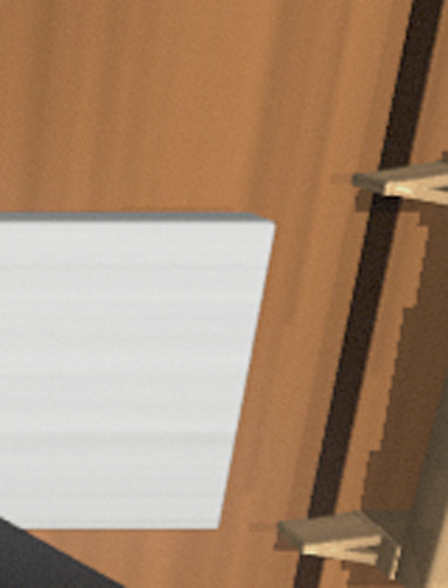

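The crop shows the wedge tips at (356,182) and (282,528), and the plate's front corners at (274,224) and (219,527).

Run:
```python
from h import *
im=cam("wrist"); f=lambda P:np.array(P)/2.8+[400,120]
w=ray(im,f([[356,182],[282,528]]),8); p=ray(im,f([[274,224],[219,527],[0,220]]),8.5); print(w,p,w.mean(0),p[:2].mean(0))
```

```text
[[ 568.43353348 -156.4887305 ]
 [ 567.39336675 -223.21136392]] [[ 555.52513634 -163.50198206]
 [ 555.13253555 -222.50832432]
 [ 508.83513346 -162.15881293]] [ 567.91345011 -189.85004721] [ 555.32883594 -193.00515319]
```

move_arm --targets "-1 0.2 0 0 0 0 0;-1 0 1 0 0 0 0;-1 0 1 0 0 0 0;-1 0 0.5 0 0 0 0;-1 0 0.5 0 0 0 0"

```text
clock: 7.72
eef_pos: [485.7, -192.9, 17.0]
tool_rot: [3.141, -0.002, 1.558]
force: [-1.8, -0.3, -1.9]
width: 9.1
gripper_force: 59.0
```

move_arm --targets "-1 0 0.5 0 0 0 0;-1 0 0.5 0 0 0 0;-1 0 0 0 0 0 0"

```text
clock: 7.97
eef_pos: [495.5, -193.0, 16.8]
tool_rot: [3.141, -0.002, 1.558]
force: [0.6, -0.3, -1.9]
width: 9.0
gripper_force: 59.0
```

move_arm --targets "-1 0 0.8 0.1 0 0 0;-1 0 0.8 0 0 0 0;-1 0 0.8 0 0 0 0;-1 0 0.8 0 0 0 0;-1 0 0 0 0 0 0"

```text
clock: 8.38
eef_pos: [528.8, -193.4, 15.9]
tool_rot: [3.14, -0.001, 1.558]
force: [0.6, 0.9, -2.2]
width: 9.5
gripper_force: 59.0
```

move_arm --targets "-1 0 0.5 0 0 0 0;-1 0 0.5 0 0 0 0;-1 0 0.4 0 0 0 0;-1 0 0.4 0 0 0 0;-1 0 0 0 0 0 0"

```text
clock: 8.8
eef_pos: [545.1, -193.7, 15.9]
tool_rot: [3.141, -0.002, 1.558]
force: [0.2, -0.7, -2.1]
width: 9.0
gripper_force: 59.0
```

move_arm --targets "-1 0 0.3 0 0 0 0;-1 0 0.3 0 0 0 0;-1 0 0.2 0 0 0 0;-1 0 0 0 0 0 0"

```text
clock: 9.13
eef_pos: [549.9, -193.6, 15.4]
tool_rot: [-3.137, -0.003, 1.556]
force: [-4.5, -0.1, -0.1]
width: 9.3
gripper_force: 59.4
```

move_arm --targets "-1 0 0.3 0 0 0 0;-1 0 0 0 0 0 0;-1 0 0 0 0 0 0"

```text
clock: 9.38
eef_pos: [549.9, -193.4, 15.3]
tool_rot: [-3.132, -0.005, 1.555]
force: [-10.0, 1.0, 4.3]
width: 9.5
gripper_force: 60.1
```

move_arm --targets "-1 0 -0.4 0 0 0 0;-0.4 0 0 0 0 0 0;-0.4 0 0 0 0 0 0;-0.4 0 0 -2 0 0 0;-0.4 0 0 -4 0 0 0"

```text
clock: 9.8
eef_pos: [549.3, -192.6, 73.0]
tool_rot: [-3.135, -0.005, 1.557]
force: [-0.4, -0.5, -0.0]
width: 25.3
gripper_force: 0.0
```

move_arm --targets "-0.4 0 0 -4 0 0 0;-0.2 0 0 -4 0 0 0;0 3.9 -1 0 0 0 0;0 3.9 -1 0 0 0 0;0 3.9 -1 0 0 0 0"

```text
clock: 10.22
eef_pos: [524.1, -75.8, 157.6]
tool_rot: [3.138, -0.002, 1.556]
force: [1.0, 1.5, 0.2]
width: 42.9
gripper_force: 0.0
```

move_arm --targets "0 4 -1 0 0 0 0;0 4 -1 0 0 0 0;0 4 -1 0 0 0 0;0 4 -1 0 0 0 0;0 4 -1 0 0 0 0"

```text
clock: 10.63
eef_pos: [476.0, 126.4, 157.2]
tool_rot: [3.14, -0.003, 1.557]
force: [1.5, -0.2, -0.1]
width: 42.7
gripper_force: 0.0
```

move_arm --targets "0 4 -0.8 0 0 0 0;0 4 -1 0 0 0 0;0 0 0 0 0 0 0;0 0 0 0 0 0 0"

```text
clock: 10.97
eef_pos: [458.5, 208.2, 157.0]
tool_rot: [3.141, -0.004, 1.564]
force: [0.7, -0.8, -0.4]
width: 42.7
gripper_force: 0.0
```

Run:
```python
from h import *
im=cam("wrist"); plates(im); print("top"); plates(cam("top")); togo([459,204,16],np.pi/2+.02)
```

```text
plate c [507.5 203.7] size [109.5  65.2] yaw deg 2.1 tab [460.5 202. ]
plate c [455.9 311.3] size [114.5  59.9] yaw deg 6.0 tab [409.1 306.3]
top
shift cm [-0.02 -0.06 14.12] turn [ 0.1 -0.1 -1.9]  clock 11.1
```

move_arm --targets "0 0 0.1 4 0 0 -1.9;0 0 0 4 0 0 0;0 0 0 4 0 0 0;0 0 0 2.1 0 0 0;0 0 0 0 0 0 0"

```text
clock: 11.48
eef_pos: [458.0, 201.1, 12.3]
tool_rot: [-3.135, 0.001, 1.586]
force: [0.5, 0.2, -0.2]
width: 42.4
gripper_force: 0.0
```

move_arm --targets "-1 0 0 0 0 0 0;-1 0 0 0 0 0 0;-1 0 0 0 0 0 0;-1 0 0 0 0 0 0;-1 0 0 0 0 0 0"

```text
clock: 11.9
eef_pos: [461.0, 204.5, 17.6]
tool_rot: [3.139, -0.003, 1.59]
force: [0.1, -1.9, 8.3]
width: 9.1
gripper_force: 59.7
```

move_arm --targets "-1 0 0 0 0 0 0;-1 0 0 -1.5 0 0 0;-1 0 0 -1.5 0 0 1.9;-1 0 0 0 0 0 0;-1 0 0 0 0 0 0"

```text
clock: 12.32
eef_pos: [460.1, 205.1, 46.7]
tool_rot: [3.14, -0.003, 1.559]
force: [-0.0, -0.3, -0.8]
width: 9.6
gripper_force: 58.7
```

move_arm --targets "-1 -4 -0.1 0 0 0 0;-1 -4 -0.1 0 0 0 0;-1 -4 -0.1 0 0 0 0;-1 -4 -0.1 0 0 0 0;-1 -4 0 0 0 0 0"

```text
clock: 12.73
eef_pos: [451.8, 3.2, 44.8]
tool_rot: [-3.14, -0.002, 1.559]
force: [1.4, -0.5, -2.2]
width: 9.1
gripper_force: 58.7
```

move_arm --targets "-1 -4 0 0 0 0 0;-1 -4 0 0 0 0 0;-1 -4 0 0 0 0 0;-1 -0.8 0 0 0 0 0;-1 0 0 0 0 0 0"

```text
clock: 13.15
eef_pos: [450.6, -128.1, 44.7]
tool_rot: [-3.141, 0.0, 1.55]
force: [0.4, 0.9, -0.9]
width: 9.2
gripper_force: 58.7
```

move_arm --targets "-1 0 0 1 0 0 0;-1 0 0 1 0 0 0;-1 0 0 0.9 0 0 0;-1 0 0 0 0 0 0;-1 0 0 0 0 0 0"

```text
clock: 13.57
eef_pos: [450.8, -121.1, 15.2]
tool_rot: [-3.14, -0.004, 1.561]
force: [-0.7, -0.6, 3.6]
width: 9.1
gripper_force: 65.3
```

Run:
```python
from h import *
s=read_state(); print(s["eef_pos"],s["tool_rot"],s["force"],s["qpos"].round(2))
im=cam("wrist"); cv2.imwrite("pics/w5.png",cv2.resize(im["color"][120:330,360:560,::-1],None,fx=2.8,fy=2.8,interpolation=cv2.INTER_CUBIC))
```

```text
[ 450.75005157 -121.14759212   15.16782966] [-3.13969858 -0.00355308  1.56058659] [-0.73830657 -0.57062413  3.64330284] [ 0.09  0.78  0.16  2.17 -0.52  0.24  0.71]
```

View pics/w5.png

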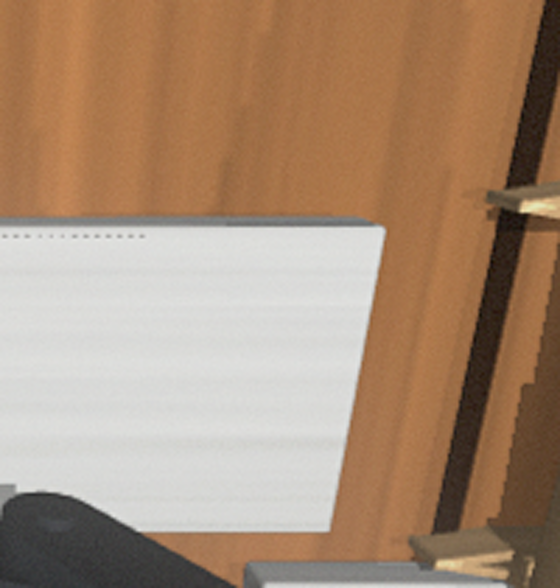

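The crop shows the tips at (490,198) and (412,540) and the plate corners at (385,229) and (330,531). The lateral offset matches the one that worked for the first plate, so I insert.

move_arm --targets "-1 0 0.5 -0.2 0 0 0.2;-1 0 1 0 0 0 0;-1 0 1 0 0 0 0;-1 0 1 0 0 0 0;-1 0 0.5 0 0 0 0"

```text
clock: 14.03
eef_pos: [492.7, -122.8, 17.4]
tool_rot: [3.142, -0.002, 1.556]
force: [0.0, 0.2, -1.1]
width: 9.2
gripper_force: 64.5
```

move_arm --targets "-1 0 0.5 0 0 0 0;-1 0 0.5 0 0 0 0;-1 0 0 0 0 0 0"

```text
clock: 14.28
eef_pos: [501.9, -123.9, 17.8]
tool_rot: [-3.141, -0.002, 1.555]
force: [0.2, -1.0, -1.8]
width: 8.9
gripper_force: 64.5
```

move_arm --targets "-1 0 0.8 0 0 0 0;-1 0 0.8 0 0 0 0;-1 0 0.8 0 0 0 0;-1 0 0.8 0 0 0 0;-1 0 0 0 0 0 0"

```text
clock: 14.7
eef_pos: [535.8, -124.8, 18.1]
tool_rot: [3.139, -0.002, 1.555]
force: [0.1, 0.6, -0.5]
width: 8.9
gripper_force: 64.5
```

move_arm --targets "-1 0 0.4 0 0 0 0;-1 0 0.4 0 0 0 0;-1 0 0.4 0 0 0 0;-1 0 0.4 0 0 0 0;-1 0 0 0 0 0 0"

```text
clock: 15.12
eef_pos: [550.0, -125.0, 18.0]
tool_rot: [3.141, -0.002, 1.554]
force: [1.1, 0.7, -0.5]
width: 9.0
gripper_force: 64.5
```

move_arm --targets "-1 0 0.3 0 0 0 0;-1 0 0.2 0 0 0 0;-1 0 0 0 0 0 0"

```text
clock: 15.37
eef_pos: [551.1, -124.8, 17.5]
tool_rot: [-3.135, -0.004, 1.553]
force: [-5.4, 0.5, 0.9]
width: 9.3
gripper_force: 64.8
```

move_arm --targets "-1 0 0.4 0 0 0 0;-1 0 0 0 0 0 0;-1 0 0 0 0 0 0"

```text
clock: 15.62
eef_pos: [551.2, -124.8, 16.9]
tool_rot: [-3.128, -0.005, 1.552]
force: [-11.0, -0.4, 2.6]
width: 9.1
gripper_force: 65.1
```

move_arm --targets "-1 0 -0.4 0 0 0 0;-0.4 0 0 0 0 0 0;-0.4 0 0 0 0 0 0;-0.4 0 0 -2 0 0 0;-0.4 0 0 -4 0 0 0"

```text
clock: 16.03
eef_pos: [552.3, -124.8, 75.5]
tool_rot: [-3.135, -0.003, 1.553]
force: [0.9, 0.6, -1.0]
width: 25.8
gripper_force: 0.0
```

move_arm --targets "-0.4 0 0 -4 0 0 0;-0.2 0 0 -4 0 0 0;0 3.9 -1.4 0 0 0 0;0 3.9 -1.4 0 0 0 0;0 3.9 -1.4 0 0 0 0"

```text
clock: 16.45
eef_pos: [515.6, -7.2, 159.9]
tool_rot: [3.137, -0.002, 1.551]
force: [1.4, 2.5, -0.3]
width: 42.5
gripper_force: 0.0
```

move_arm --targets "0 3.9 -1.4 0 0 0 0;0 3.9 -1.4 0 0 0 0;0 3.9 -1.4 0 0 0 0;0 3.9 -1.4 0 0 0 0;0 3.9 -1.4 0 0 0 0"

```text
clock: 16.87
eef_pos: [448.0, 190.7, 159.6]
tool_rot: [3.139, -0.004, 1.553]
force: [1.6, 1.2, 0.1]
width: 42.6
gripper_force: 0.0
```

move_arm --targets "0 3.9 -1.4 0 0 0 0;0 3.9 -1.4 0 0 0 0;0 3.7 -1 0 0 0 -4;0 0 0 0 0 0 0;0 0 0 0 0 0 0"

```text
clock: 17.28
eef_pos: [411.4, 307.5, 159.4]
tool_rot: [3.14, -0.004, 1.629]
force: [0.4, -1.0, -0.1]
width: 43.0
gripper_force: 0.0
```

Run:
```python
from h import *
im=cam("wrist"); plates(im); togo([409,305,17],np.pi/2+.1)
```

```text
plate c [458.4 310. ] size [109.6  64.1] yaw deg 6.1 tab [411.6 305. ]
shift cm [-0.03 -0.33 14.24] turn [ 0.1 -0.2 -2.6]  clock 17.3
```

move_arm --targets "0 0 -0.2 4 0 0 -2.6;0 0 0 4 0 0 0;0 0 0 4 0 0 0;0 0 0 2.1 0 0 0;0 0 0 0 0 0 0"

```text
clock: 17.75
eef_pos: [408.5, 300.6, 14.6]
tool_rot: [-3.136, 0.002, 1.665]
force: [-1.2, -0.4, 0.6]
width: 42.8
gripper_force: 0.0
```

move_arm --targets "-1 0 0 0 0 0 0;-1 0 0 0 0 0 0;-1 0 0 0 0 0 0;-1 0 0 0 0 0 0;-1 0 0 0 0 0 0"

```text
clock: 18.17
eef_pos: [410.9, 304.6, 20.0]
tool_rot: [3.139, -0.004, 1.668]
force: [1.1, -0.8, 8.0]
width: 8.9
gripper_force: 59.8
```

move_arm --targets "-1 0 0 0 0 0 0;-1 0 0 -1.5 0 0 0;-1 0 0 -1.5 0 0 6.7;-1 0 0 0 0 0 0;-1 0 0 0 0 0 0"

```text
clock: 18.58
eef_pos: [409.8, 305.0, 49.0]
tool_rot: [3.14, -0.004, 1.555]
force: [0.4, 0.7, -1.6]
width: 8.9
gripper_force: 58.8
```

Run:
```python
from h import *
togo([464,-54,46],1.556)
```

```text
shift cm [-35.81   5.98   0.18] turn [ 0.1 -0.2 -0. ]  clock 18.6
```

move_arm --targets "-1 -3.98 0.66 0 0 0 0;-1 -3.98 0.66 0 0 0 0;-1 -3.98 0.66 0 0 0 0;-1 -3.98 0.66 0 0 0 0;-1 -3.98 0.66 0 0 0 0"

```text
clock: 19.0
eef_pos: [438.2, 103.1, 47.1]
tool_rot: [-3.14, -0.002, 1.556]
force: [1.4, -0.3, -1.5]
width: 8.9
gripper_force: 58.9
```

move_arm --targets "-1 -3.98 0.66 0 0 0 0;-1 -3.98 0.66 0 0 0 0;-1 -3.98 0.66 0 0 0 0;-1 -3.98 0.66 0 0 0 0;-1 0 0 0 0 0 0"

```text
clock: 19.42
eef_pos: [463.6, -66.2, 47.3]
tool_rot: [3.138, 0.005, 1.54]
force: [0.4, -1.0, -2.0]
width: 9.2
gripper_force: 58.9
```

move_arm --targets "-1 0 0 1 0 0 0;-1 0 0 1 0 0 0;-1 0 0 0.7 0 0 0;-1 0 0 0 0 0 0;-1 0 0 0 0 0 0"

```text
clock: 19.83
eef_pos: [461.2, -53.0, 19.2]
tool_rot: [-3.139, -0.003, 1.556]
force: [-1.0, -0.5, 0.7]
width: 8.5
gripper_force: 61.7
```

Run:
```python
from h import *
s=read_state(); print(s["eef_pos"],s["tool_rot"],s["force"],s["qpos"].round(2))
im=cam("wrist"); cv2.imwrite("pics/w6.png",cv2.resize(im["color"][120:330,360:560,::-1],None,fx=2.8,fy=2.8,interpolation=cv2.INTER_CUBIC))
```

```text
[461.1671879  -52.99582185  19.15834057] [-3.13913449 -0.00324091  1.55568052] [-1.00899011 -0.48863462  0.70634261] [-0.05  0.77  0.16  2.18 -0.51  0.24  0.55]
```

View pics/w6.png

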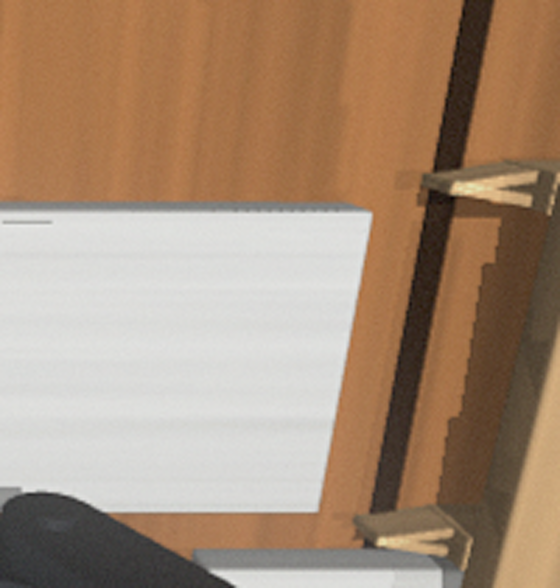

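The tips are at (425,180) and (357,522) and the plate corners at (371,211) and (319,512), the same good offset. I insert.

move_arm --targets "-1 0 0.5 -0.15 0 0 0;-1 0 1 0 0 0 0;-1 0 1 0 0 0 0;-1 0 0.5 0 0 0 0;-1 0 0.5 0 0 0 0"

```text
clock: 20.3
eef_pos: [497.4, -54.8, 21.3]
tool_rot: [-3.14, -0.003, 1.554]
force: [0.9, 0.4, -2.9]
width: 8.9
gripper_force: 61.3
```

move_arm --targets "-1 0 0.5 0 0 0 0;-1 0 0.5 0 0 0 0;-1 0 0 0 0 0 0"

```text
clock: 20.55
eef_pos: [508.1, -55.8, 21.6]
tool_rot: [3.141, -0.002, 1.552]
force: [0.0, -0.1, -1.2]
width: 9.2
gripper_force: 61.3
```

move_arm --targets "-1 0 0.8 0.1 0 0 0;-1 0 0.8 0 0 0 0;-1 0 0.8 0 0 0 0;-1 0 0.8 0 0 0 0;-1 0 0 0 0 0 0"

```text
clock: 20.97
eef_pos: [541.8, -56.6, 20.8]
tool_rot: [3.139, -0.002, 1.552]
force: [0.3, 0.5, -2.4]
width: 8.7
gripper_force: 61.4
```

move_arm --targets "-1 0 0.4 0 0 0 0;-1 0 0.3 0 0 0 0;-1 0 0.3 0 0 0 0;-1 0 0.3 0 0 0 0;-1 0 0 0 0 0 0"

```text
clock: 21.38
eef_pos: [552.3, -56.7, 20.6]
tool_rot: [-3.141, -0.002, 1.552]
force: [0.3, 0.1, -1.6]
width: 8.9
gripper_force: 61.2
```

move_arm --targets "-1 0 0.3 0 0 0 0;-1 0 0 0 0 0 0;-1 0 0 0 0 0 0"

```text
clock: 21.63
eef_pos: [552.7, -56.8, 20.2]
tool_rot: [-3.137, -0.003, 1.551]
force: [-5.4, -0.0, 0.1]
width: 9.5
gripper_force: 61.6
```

move_arm --targets "-1 0 0.4 0 0 0 0;-1 0 0 0 0 0 0;-1 0 0 0 0 0 0"

```text
clock: 21.88
eef_pos: [552.6, -56.7, 19.9]
tool_rot: [-3.129, -0.004, 1.551]
force: [-13.1, -1.4, 5.4]
width: 8.6
gripper_force: 62.5
```

move_arm --targets "-1 0 -0.4 0 0 0 0;-0.4 0 0 0 0 0 0;-0.4 0 0 0 0 0 0;-0.4 0 0 -2 0 0 0;-0.4 0 0 -4 0 0 0"

```text
clock: 22.3
eef_pos: [553.7, -56.5, 78.2]
tool_rot: [-3.136, -0.003, 1.552]
force: [0.7, 0.4, 0.2]
width: 25.5
gripper_force: 0.0
```

move_arm --targets "-0.4 0 0 -4 0 0 0;-0.4 0 0 -4 0 0 0;-0.4 2 0 -3 0 0 0;-0.4 4 0 0 0 0 0;-0.4 4 0 0 0 0 0"

```text
clock: 22.72
eef_pos: [560.5, 42.4, 194.5]
tool_rot: [3.133, -0.003, 1.548]
force: [1.1, 0.8, -1.6]
width: 25.4
gripper_force: 0.0
```

move_arm --targets "-0.4 4 0 0 0 0 0;-0.4 4 0 0 0 0 0;-0.4 0 0 0 0 0 0;-0.4 0 0 0 0 0 0"

```text
clock: 23.05
eef_pos: [559.5, 127.0, 191.4]
tool_rot: [3.14, -0.004, 1.559]
force: [0.5, -0.3, -0.2]
width: 25.4
gripper_force: 0.0
```

```bash
cat >> h.py <<'E'
def pots(im,spec):
    """spec: name->(z, approx px, half window); circle of the rim outline"""
    H=im["hsv"].astype(int)
    for n,(z,(u,v),s) in spec.items():
        k=((H[:,:,0]<=12)|(H[:,:,0]>174))&(H[:,:,1]>110)&(H[:,:,2]>110) if n!="planter" else (H[:,:,0]>=100)&(H[:,:,0]<=122)&(H[:,:,1]>60)
        w=np.zeros_like(k); w[max(v-s,0):v+s,max(u-s,0):u+s]=1
        for c in blobs(k&w,150):
            P=ray(im,c,z); q,r=cv2.minEnclosingCircle(P.astype(np.float32)); print(n,c.mean(0).round(),np.round(q,1),"dia",round(2*r,1))
E
python3 - <<'E'
from h import *
t=cam("top"); pots(t,dict(large=(80,(283,128),24),medium=(76,(236,127),22),small=(72,(196,141),18),planter=(90,(445,189),28)))
im=cam("wrist"); cv2.imwrite("pics/w7.png",im["color"][:,:,::-1]); s=read_state(); print(s["eef_pos"],s["tool_rot"])
plates(t)
E
```

```text
medium [231. 127.] [656.1 213.5] dia 77.8
small [196. 141.] [615.6 317.7] dia 71.1
planter [445. 191.] [ 481.8 -364.2] dia 119.9
[559.43703252 122.25341607 191.50646342] [ 3.14028252e+00 -1.75414060e-03  1.55173354e+00]
plate c [ 703.7 -213.4] size [102.1  66.6] yaw deg 88.5 tab [ 702.4 -260.4]
```

View pics/w7.png

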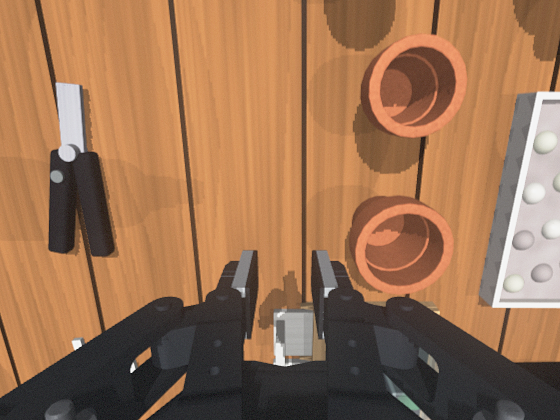

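The wrist view shows the large pot's rim centred near (405,245) and the medium pot's near (418,86). Next I fit the rims.

```bash
cat >> h.py <<'E'
def ring(im,u,v,z,R,smax=60):
    """least-squares circle (radius R known) through the outer brightest rim pixels around (u,v)"""
    from scipy.optimize import least_squares
    H=im["hsv"].astype(int); k=((H[:,:,0]<=12)|(H[:,:,0]>174))&(H[:,:,1]>110)&(H[:,:,2]>90)
    w=np.zeros_like(k); w[max(v-smax,0):v+smax,max(u-smax,0):u+smax]=1
    c=max(blobs(k&w,300),key=len); c=cv2.convexHull(c.astype(np.int32))[:,0]
    P=ray(im,c,z); f=lambda q:np.hypot(*(P-q).T)-R
    q=least_squares(f,P.mean(0),loss="soft_l1",f_scale=1.).x; print("ring",np.round(q,1),"resid",f(q).round(1)[::max(1,len(P)//14)]); return q
E
python3 - <<'E'
from h import *
im=cam("wrist")
for p in [(450,240),(355,250),(403,205),(400,225),(370,240),(403,288)]: print(p,im["hsv"][p[1],p[0]],end=" ")
print(); ring(im,403,247,80,42); ring(im,418,86,76,37)
t=cam("top"); print([t["hsv"][v,u].tolist() for u,v in [(272,117),(295,128),(283,114),(433,176),(430,190),(462,190),(445,205)]])
for u,v,z,R in [(283,128,80,42),(236,127,76,37),(196,141,72,32)]: ring(t,u,v,z,R,22)
cv2.imwrite("pics/t2.png",cv2.resize(np.hstack([t["color"][100:230,170:310,::-1],t["color"][120:250,400:500,::-1]]),None,fx=3.2,fy=3.2,interpolation=cv2.INTER_CUBIC))
E
```

```text
(450, 240) [ 11 143 235] (355, 250) [  9 148 158] (403, 205) [ 10 140 229] (400, 225) [  9 138 150] (370, 240) [  9 143 226] (403, 288) [ 10 143 228] 
ring [657.7  85. ] resid [ 2.8  0.1  0.4  1.3  3.1  4.   3.9  3.   1.8  0.4 -0.9  1.7  3.8  9.4
 10.8  8. ]
ring [658.7 211.7] resid [ 0.8  1.1  2.1  1.9  1.5  1.5 -0.  -0.7  1.7  2.9  3.5  2.9  1.6 -0.6
 -0.3]
[[19, 39, 184], [24, 35, 224], [20, 41, 160], [10, 99, 132], [110, 83, 105], [107, 90, 122], [114, 43, 95]]Traceback (most recent call last):
  File "<stdin>", line 6, in <module>
  File "h.py", line 48, in ring
    c=max(blobs(k&w,300),key=len); c=cv2.convexHull(c.astype(np.int32))[:,0]
ValueError: max() iterable argument is empty
```

```bash
sed -i 's/H\[:,:,2\]>90)/H[:,:,2]>190)/' h.py
python3 - <<'E'
from h import *
im=cam("wrist")
ring(im,403,247,80,42); ring(im,418,86,76,37)
E
```

```text
ring [661.   82.2] resid [-0.8 -0.4 -0.6 -0.7 -0.4 -0.5 -0.4 -0.2 -0.5 -0.6 -0.9 -0.6 -0.5 -0.4]
ring [661.2 212.7] resid [-0.9 -0.8 -0.6 -0.6 -0.9 -0.7 -0.5 -0.3 -0.4 -0.6 -0.4 -0.5 -0.5 -0.6
 -0.4 -0.6 -0.5 -0.5 -0.2 -0.4]
```

Run:
```python
from h import *
togo([623.5,82.2,55],np.pi/2)
```

```text
shift cm [-3.75  6.53 13.63] turn [ 0.  -0.1 -1.3]  clock 23.3
```

move_arm --targets "-0.1 -1.9 3.3 0 0 0 0;-0.1 -1.85 3.25 0 0 0 -1.3;-0.1 0 0 4 0 0 0;-0.1 0 0 4 0 0 0;-0.1 0 0 0 0 0 0"

```text
clock: 23.72
eef_pos: [618.2, 82.1, 103.9]
tool_rot: [-3.128, -0.001, 1.571]
force: [-2.1, 0.7, -0.5]
width: 38.6
gripper_force: 0.0
```

Run:
```python
from h import *
togo([623.5,82.2,55],np.pi/2)
im=cam("wrist"); u,v=proj(im,[[661,82,80]])[0].round().astype(int); print(u,v); 
ring(im,int(u),int(v),80,42,95)
```

```text
shift cm [0.01 0.6  4.89] turn [-0.8 -0.   0. ]  clock 23.7
363 249
ring [660.8  82.3] resid [-0.4 -0.4 -0.5 -0.4 -0.6 -0.4 -0.6 -0.8 -0.3 -0.5 -0.7 -0.8 -0.3 -0.2
 -0.3]
```

move_arm --targets "-0.1 0 0 2.8 0 0 0;-0.1 0 0 2.8 0 0 0;-0.1 0 0 0 0 0 0;-0.1 0 0 0 0 0 0;-0.1 0 0 0 0 0 0"

```text
clock: 24.18
eef_pos: [624.9, 84.1, 57.6]
tool_rot: [3.139, -0.002, 1.574]
force: [0.0, 0.6, -0.2]
width: 38.5
gripper_force: 0.0
```

Run:
```python
from h import *
s=read_state(); print(s["force"]); togo([623.5,82.2,55],np.pi/2)
```

```text
[ 0.03316705  0.64973686 -0.16918739]
shift cm [-0.19 -0.14  0.26] turn [ 0.2 -0.1  0.2]  clock 24.2
```

move_arm --targets "-0.1 -0.2 -0.1 0.2 0 0 0;-0.1 0 0 0 0 0 0;-1 0 0 0 0 0 0;-1 0 0 0 0 0 0;-1 0 0 0 0 0 0"

```text
clock: 24.6
eef_pos: [623.3, 82.3, 53.9]
tool_rot: [3.14, -0.002, 1.574]
force: [0.7, 0.9, 2.3]
width: 7.6
gripper_force: 54.0
```

move_arm --targets "-1 0 0 0 0 0 0;-1 0 0 0 0 0 0;-1 0 0 0 0 0 0;-1 0 0 -2 0 0 0;-1 0 0 -4 0 0 0"

```text
clock: 25.02
eef_pos: [617.1, 82.4, 108.2]
tool_rot: [-3.128, -0.001, 1.575]
force: [0.6, 0.2, -3.9]
width: 7.7
gripper_force: 55.4
```

move_arm --targets "-1 0 0 -4 0 0 0;-1 0 0 -4 0 0 0;-1 0 0 0 0 0 0;-1 0 0 0 0 0 0"

```text
clock: 25.35
eef_pos: [623.1, 82.2, 194.7]
tool_rot: [3.139, -0.003, 1.575]
force: [-1.3, 0.6, -4.3]
width: 7.7
gripper_force: 55.3
```

Run:
```python
from h import *
s=read_state(); print(s["force"],s["eef_pos"],s["tool_rot"])
im=cam("wrist"); z=s["eef_pos"][2]-55.5+80; u,v=proj(im,[[661,82,z]])[0].round().astype(int); print(u,v); 
q=ring(im,int(u),int(v),z,42,95); print("pot rel TCP",q-s["eef_pos"][:2])
togo([484-37,-377,200],np.pi/2)
```

```text
[-1.34820399  0.61751427 -4.31599986] [623.09559447  82.15407501 194.67720284] [ 3.13908671e+00 -3.05477428e-03  1.57464414e+00]
377 296
ring [660.3  81.7] resid [-0.  -0.1 -0.4 -0.3 -0.4 -0.2  0.  -0.4 -1.3 -0.7 -2.1 -0.1 -0.3  0.1
 -0.2]
pot rel TCP [37.17899531 -0.46434204]
shift cm [-45.87 -17.61  -0.85] turn [-0.1 -0.2  0.2]  clock 25.4
```

move_arm --targets "-1 -3.94 -1 -0.3 0 0 0;-1 -3.94 -1 -0.3 0 0 0;-1 -3.94 -1 -0.3 0 0 0;-1 -3.94 -1 -0.3 0 0 0;-1 -3.94 -1 -0.3 0 0 0"

```text
clock: 25.82
eef_pos: [570.1, -116.0, 204.7]
tool_rot: [-3.135, -0.003, 1.575]
force: [-0.1, 0.0, -3.6]
width: 7.8
gripper_force: 55.5
```

move_arm --targets "-1 -3.94 -1 0 0 0 0;-1 -3.94 -1 0 0 0 0;-1 -3.94 -1 0 0 0 0;-1 -3.94 -1 0 0 0 0;-1 -3.94 -1 0 0 0 0"

```text
clock: 26.23
eef_pos: [521.3, -312.7, 204.0]
tool_rot: [-3.136, -0.006, 1.575]
force: [0.5, 1.0, -3.5]
width: 7.8
gripper_force: 55.5
```

move_arm --targets "-1 -3.94 -1 0 0 0 0;-1 -3.94 -1 0 0 0 0;-1 -3.94 -1 0 0 0 0;-1 -3.94 -1 0 0 0 0;-1 0 0 0 0 0 0"

```text
clock: 26.65
eef_pos: [476.0, -480.4, 203.9]
tool_rot: [-3.133, 0.004, 1.562]
force: [-2.2, -1.6, -2.1]
width: 8.0
gripper_force: 66.3
```

move_arm --targets "-1 0 0 0 0 0 0;-1 0 0 0 0 0 0;-1 0 0 0 0 0 0"

```text
clock: 26.9
eef_pos: [484.7, -467.4, 204.5]
tool_rot: [-3.139, -0.006, 1.576]
force: [-0.1, 0.0, -2.6]
width: 7.6
gripper_force: 66.4
```

Run:
```python
from h import *
s=read_state(); print(s["eef_pos"],s["tool_rot"],s["qpos"].round(2))
im=cam("wrist"); cv2.imwrite("pics/w8.png",im["color"][:,:,::-1]); print(proj(im,[[486,-375,90]]).round())
```

```text
[ 484.70040349 -467.41879869  204.51836747] [-3.13884726 -0.00648668  1.57645785] [ 0.5   0.73  0.41  1.47 -0.32  1.01  1.  ]
[[287.  85.]]
```

View pics/w8.png

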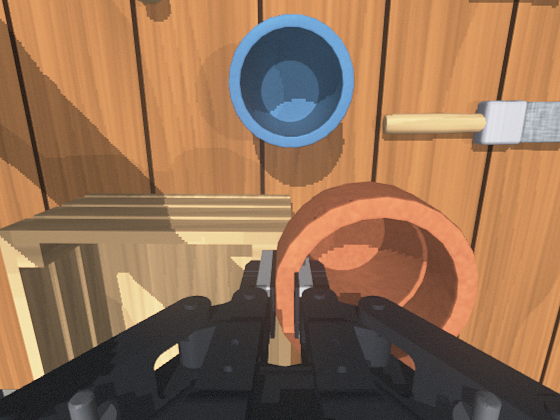

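The wrist view shows the planter rim centred near (292,80) and the held pot near (377,270). Next I fit both.

```bash
cat >> h.py <<'E'
def fitc(P,R):
    from scipy.optimize import least_squares
    f=lambda q:np.hypot(*(P-q).T)-R
    q=least_squares(f,P.mean(0),loss="soft_l1",f_scale=1.).x; return q,f(q)
E
python3 - <<'E'
from h import *
s=read_state(); im=cam("wrist"); H=im["hsv"].astype(int)
k=(H[:,:,0]>=100)&(H[:,:,0]<=122)&(H[:,:,1]>90)&(H[:,:,2]>60); k[:,:200]=0;k[:,380:]=0;k[170:]=0
print(H[80,238],H[140,292])
c=max(blobs(k,300),key=len); c=cv2.convexHull(c.astype(np.int32))[:,0]
q,r=fitc(ray(im,c,90),47); print("planter",q,r.round(1)[::6])
z=s["eef_pos"][2]-54+80; p=ring(im,377,265,z,42,110); rel=p-s["eef_pos"][:2]; print("pot rel",rel)
togo([*(q-rel),170],1.5708)
E
```

```text
[106 112 193] [105 115 212]
planter [ 488.95442205 -375.16447388] [-0.6 -0.5 -0.5 -0.8 -1.2 -1.2 -1.  -0.7]
ring [ 521.8 -467.7] resid [ 0.1  0.1  0.3 -0.2 -0.2 -0.5 -0.4 -0.7 -1.2 -2.7 -1.6 -1.2 -0.8 -0.6
 -0.3 -0.1 -0.1]
pot rel [36.68605377 -0.13937834]
shift cm [ 9.28 -3.23  3.62] turn [-0.1 -0.3  0.4]  clock 27.0
```

move_arm --targets "-1 3.1 -1.08 0 0 0 0.4;-1 3.1 -1.08 0 0 0 0;-1 3.05 -1.08 2 0 0 0;-1 0 0 2.5 0 0 0;-1 0 0 0 0 0 0"

```text
clock: 27.42
eef_pos: [450.6, -371.4, 158.5]
tool_rot: [-3.135, -0.01, 1.572]
force: [-0.9, 0.2, -2.8]
width: 7.6
gripper_force: 67.6
```

move_arm --targets "-1 0 0 0 0 0 0;-1 0 0 0 0 0 0;-1 0 0 0 0 0 0"

```text
clock: 27.67
eef_pos: [453.0, -379.4, 163.5]
tool_rot: [3.14, 0.001, 1.567]
force: [0.7, 0.7, -3.8]
width: 7.6
gripper_force: 67.7
```

Run:
```python
from h import *
togo([452,-375,94],1.5708)
```

```text
shift cm [ 0.44 -0.11  6.95] turn [ 0.1  0.  -0.2]  clock 27.7
```

move_arm --targets "-1 0 0 1 0 0 0;-1 0 0 0 0 0 0;-1 0 0 0 0 0 0;-1 0 0 0 0 0 0;-1 0 0 0 0 0 0"

```text
clock: 28.08
eef_pos: [452.0, -377.7, 152.1]
tool_rot: [-3.141, -0.002, 1.567]
force: [0.1, 0.4, -3.2]
width: 7.7
gripper_force: 67.6
```

move_arm --targets "-1 0 0 0 0 0 0;-1 0 0 0 0 0 0;-1 0 0 0 0 0 0"

```text
clock: 28.33
eef_pos: [451.9, -377.5, 152.0]
tool_rot: [-3.141, -0.002, 1.567]
force: [0.4, -0.7, -2.7]
width: 7.6
gripper_force: 67.6
```

Run:
```python
from h import *
togo([452,-375,94],1.5708)
```

```text
shift cm [0.24 0.01 5.8 ] turn [-0.  -0.1 -0.2]  clock 28.3
```

move_arm --targets "-1 0.24 0 0 0 0 -0.2;-1 0 0 1 0 0 0;-1 0 0 1 0 0 0;-1 0 0 1 0 0 0;-1 0 0 0 0 0 0"

```text
clock: 28.75
eef_pos: [450.5, -373.5, 119.1]
tool_rot: [-3.137, -0.006, 1.571]
force: [-0.6, 0.5, -3.3]
width: 7.9
gripper_force: 67.6
```

move_arm --targets "-1 0 0 0.7 0 0 0;-1 0 0 0.6 0 0 0;-1 0 0 0 0 0 0;-1 0 0 0 0 0 0"

```text
clock: 29.08
eef_pos: [451.7, -374.9, 108.5]
tool_rot: [-3.14, -0.003, 1.571]
force: [0.5, 0.3, -3.0]
width: 8.0
gripper_force: 67.6
```

Run:
```python
from h import *
s=read_state(); print(s["force"],s["torque"]); togo([452,-375,94],1.5708)
im=cam("wrist"); cv2.imwrite("pics/w9.png",im["color"][:,:,::-1])
```

```text
[ 0.4516117   0.33551888 -2.98681228] [-0.02567454  0.12471969 -0.03212227]
shift cm [-0.02  0.04  1.45] turn [-0.1 -0.2 -0. ]  clock 29.1
```

No contact so far. I lower the rest slowly.

move_arm --targets "-1 0 0 0.4 0 0 0;-1 0 0 0.4 0 0 0;-1 0 0 0.3 0 0 0;-1 0 0 0 0 0 0;-1 0 0 0 0 0 0"

```text
clock: 29.55
eef_pos: [451.7, -374.8, 97.7]
tool_rot: [-3.14, -0.003, 1.571]
force: [-0.1, -0.1, -2.7]
width: 7.8
gripper_force: 67.6
```

move_arm --targets "-1 0 0 0.3 0 0 0;-1 0 0 0 0 0 0;-1 0 0 0.2 0 0 0;-1 0 0 0 0 0 0;-1 0 0 0 0 0 0"

```text
clock: 29.97
eef_pos: [451.9, -374.9, 94.0]
tool_rot: [-3.141, -0.002, 1.571]
force: [-1.8, 1.3, 4.7]
width: 7.9
gripper_force: 68.6
```

move_arm --targets "-1 0 0 -0.3 0 0 0;-0.2 0 0 0 0 0 0;-0.2 0 0 0 0 0 0;-0.2 0 0 0 0 0 0;-0.2 0 0 -1.5 0 0 0"

```text
clock: 30.38
eef_pos: [450.8, -373.7, 109.0]
tool_rot: [-3.137, -0.005, 1.571]
force: [-0.0, 0.4, -0.2]
width: 34.2
gripper_force: 0.0
```

move_arm --targets "-0.1 0 0 -3 0 0 0;-0.1 0 0 -4 0 0 0;-0.1 0 0 -3 0 0 0;-0.1 3.92 1.18 0 0 0 0;-0.1 3.92 1.18 0 0 0 0"

```text
clock: 30.8
eef_pos: [476.0, -299.9, 213.8]
tool_rot: [3.137, 0.002, 1.565]
force: [1.1, 1.6, -0.7]
width: 38.2
gripper_force: 0.0
```

move_arm --targets "-0.1 3.92 1.18 0 0 0 0;-0.1 3.92 1.18 0 0 0 0;-0.1 3.92 1.18 0 0 0 0;-0.1 3.92 1.18 0 0 0 0;-0.1 3.92 1.18 0 0 0 0"

```text
clock: 31.22
eef_pos: [535.0, -98.9, 211.8]
tool_rot: [-3.142, -0.002, 1.571]
force: [1.5, -0.1, -0.6]
width: 38.1
gripper_force: 0.0
```

move_arm --targets "-0.1 3.92 1.18 0 0 0 0;-0.1 3.92 1.18 0 0 0 0;-0.1 3.92 1.18 0 0 0 0;-0.1 3.92 1.18 0 0 0 0;-0.1 3.92 1.18 0 0 0 0"

```text
clock: 31.63
eef_pos: [593.9, 97.4, 212.1]
tool_rot: [-3.141, -0.002, 1.571]
force: [0.7, -0.7, 0.5]
width: 38.3
gripper_force: 0.0
```

move_arm --targets "-0.1 3.92 1.18 0 0 0 0;-0.1 3.92 1.18 0 0 0 0;-0.1 3.92 1.18 0 0 0 0;-0.1 0 0 0 0 0 0;-0.1 0 0 0 0 0 0"

```text
clock: 32.05
eef_pos: [628.6, 216.8, 211.3]
tool_rot: [-3.14, -0.003, 1.577]
force: [-0.3, -1.8, -0.0]
width: 38.7
gripper_force: 0.0
```

move_arm --targets "-0.1 0 0 5 0 0 0;-0.1 0 0 0 0 0 0;-0.1 0 0 0 0 0 0;-0.1 0 0 0 0 0 0;-0.1 0 0 0 0 0 0"

```text
clock: 32.47
eef_pos: [630.2, 212.1, 172.6]
tool_rot: [3.139, -0.003, 1.57]
force: [0.2, 0.3, 1.2]
width: 38.7
gripper_force: 0.0
```

Run:
```python
from h import *
im=cam("wrist"); u,v=proj(im,[[661,213,76]])[0].round().astype(int)
q=ring(im,int(u),int(v),76,37,95); togo([q[0]-32.5,q[1],51],1.5708)
u,v=proj(im,[[620,315,72]])[0].round().astype(int); print(u,v)
try: ring(im,int(u),int(v),72,32,60)
except Exception as e: print(e)
t=cam("top"); H=t["hsv"].astype(int); 
k=((H[:,:,0]<=12)|(H[:,:,0]>174))&(H[:,:,1]>110)&(H[:,:,2]>190)
for c in blobs(k,100):
    m=c.mean(0)
    if 400<m[0]<480 and 150<m[1]<230: q,r=fitc(ray(t,cv2.convexHull(c.astype(np.int32))[:,0],120),42); print("nested top",q,r.round(1)[::5])
```

```text
ring [661.2 212.6] resid [-0.7 -0.6 -0.7 -0.6 -0.6 -0.3 -0.7 -1.2 -0.9 -0.9 -0.5 -0.8 -0.4 -0.5
 -0.5]
shift cm [-1.000e-02 -1.800e-01  1.216e+01] turn [ 0.1 -0.2 -0. ]  clock 32.5
269 66
ring [624.3 324. ] resid [-1.2 -1.1 -0.9 -1.  -0.9 -0.5 -0.3 -0.4 -0.2 -0.4 -0.4 -0.4 -0.5 -0.5
 -0.8 -0.9 -0.7 -1. ]
nested top [ 485.34027977 -379.61301441] [-0.2 -0.8  0.4 -0.2 -0.9]
```

move_arm --targets "-0.1 0 -0.15 4 0 0 0;-0.1 0 0 4 0 0 0;-0.1 0 0 3 0 0 0;-0.1 0 0 1.1 0 0 0;-0.1 0 0 0 0 0 0"

```text
clock: 32.98
eef_pos: [625.6, 212.7, 47.4]
tool_rot: [-3.137, -0.001, 1.571]
force: [0.4, -1.0, 0.1]
width: 38.6
gripper_force: 0.0
```

move_arm --targets "-0.1 0 0 0 0 0 0;-0.1 0 0 0 0 0 0;-0.1 0 0 0 0 0 0;-0.1 0 0 0 0 0 0"

```text
clock: 33.32
eef_pos: [628.6, 213.6, 51.6]
tool_rot: [3.139, -0.003, 1.571]
force: [-0.7, 0.4, -0.1]
width: 38.4
gripper_force: 0.0
```

Run:
```python
from h import *
print(read_state()["force"]); togo([628.7,212.6,51],1.5708)
```

```text
[-0.6917377   0.41469681 -0.07710964]
shift cm [-0.1   0.01  0.06] turn [ 0.1 -0.2  0. ]  clock 33.3
```

move_arm --targets "-0.1 -0.1 0 0 0 0 0;-1 0 0 0 0 0 0;-1 0 0 0 0 0 0;-1 0 0 0 0 0 0;-1 0 0 0 0 0 0"

```text
clock: 33.73
eef_pos: [628.1, 212.3, 50.1]
tool_rot: [3.141, -0.003, 1.571]
force: [1.4, 0.2, 3.6]
width: 9.2
gripper_force: 56.6
```

move_arm --targets "-1 0 0 0 0 0 0;-1 0 0 0 0 0 0;-1 0 0 -2 0 0 0;-1 0 0 -4 0 0 0;-1 0 0 -4 0 0 0"

```text
clock: 34.15
eef_pos: [624.3, 211.4, 147.6]
tool_rot: [-3.133, 0.0, 1.571]
force: [0.2, 0.5, -2.3]
width: 9.2
gripper_force: 56.7
```

move_arm --targets "-1 0 0 -4 0 0 0;-1 0 -2 -2 0 0 0;-1 -3.9 -0.8 0 0 0 0;-1 -3.9 -0.8 0 0 0 0;-1 -3.9 -0.8 0 0 0 0"

```text
clock: 34.57
eef_pos: [581.4, 94.5, 208.7]
tool_rot: [-3.138, -0.002, 1.574]
force: [0.4, -0.6, -2.7]
width: 9.6
gripper_force: 56.8
```

move_arm --targets "-1 -4 -0.8 0 0 0 0;-1 -4 -0.8 0 0 0 0;-1 -4 -0.8 0 0 0 0;-1 -4 -0.8 0 0 0 0;-1 -4 -0.8 0 0 0 0"

```text
clock: 34.98
eef_pos: [541.4, -106.3, 207.9]
tool_rot: [-3.138, -0.003, 1.571]
force: [0.2, -0.8, -2.2]
width: 9.3
gripper_force: 56.8
```

move_arm --targets "-1 -4 -0.7 0 0 0 0;-1 -4 -0.7 0 0 0 0;-1 -4 -0.7 0 0 0 0;-1 -4 -0.7 0 0 0 0;-1 -4 -0.7 0 0 0 0"

```text
clock: 35.4
eef_pos: [506.7, -306.0, 207.3]
tool_rot: [-3.138, -0.004, 1.571]
force: [0.9, 0.1, -2.3]
width: 9.5
gripper_force: 56.8
```

move_arm --targets "-1 -4 -0.7 0 0 0 0;-1 -4 -0.7 0 0 0 0;-1 -4 -0.7 0 0 0 0;-1 -4 -0.7 0 0 0 0;-1 0 0 0 0 0 0"

```text
clock: 35.82
eef_pos: [473.6, -475.6, 207.2]
tool_rot: [-3.136, 0.006, 1.56]
force: [-1.3, -2.8, -1.2]
width: 9.1
gripper_force: 58.7
```

move_arm --targets "-1 0 0 0 0 0 0;-1 0 0 0 0 0 0;-1 0 0 0 0 0 0;-1 0 0 0 0 0 0;-1 0 0 0 0 0 0"

```text
clock: 36.23
eef_pos: [481.3, -463.5, 207.9]
tool_rot: [-3.141, -0.003, 1.573]
force: [0.6, 0.6, -2.4]
width: 9.1
gripper_force: 58.7
```

```bash
cat > nest.py <<'E'
from h import *
import sys
zt,Rt,zg,hp,Rp=map(float,sys.argv[1:])  # nested rim z,R ; TCP z at grasp ; pot height, R
s=read_state(); im=cam("wrist"); u,v=proj(im,[[489,-375,zt]])[0].round().astype(int)
q=ring(im,int(u),int(v),zt,Rt,85)
z=s["eef_pos"][2]-zg+hp; e=s["eef_pos"]; u,v=proj(im,[[e[0]+Rp-4.5,e[1],z]])[0].round().astype(int)
p=ring(im,int(u),int(v),z,Rp,110); rel=p-e[:2]; print("rel",rel,"tcp target",q-rel,e)
togo([*(q-rel),e[2]],1.5708); cv2.imwrite("pics/n%d.png"%hp,im["color"][:,:,::-1])
E
python3 nest.py 120 42 51 76 37
```

```text
ring [ 489.3 -375.5] resid [-0.8 -0.8 -0.8 -0.8 -0.7 -0.5 -0.8 -0.8 -0.6 -0.5 -0.7 -0.7 -0.4 -0.4
 -0.5 -0.8]
ring [ 513.4 -463.9] resid [ 0.1 -0.2 -0.1 -0.2 -0.2 -0.1 -0.3 -0.4 -0.7 -4.8 -0.7 -0.9 -0.1  0.1
 -0.1  0.1 -0.1 -0.1]
rel [32.07777494 -0.3337723 ] tcp target [ 457.17937083 -375.20875068] [ 481.32815098 -463.54977982  207.92072574]
shift cm [ 8.88 -2.39  0.05] turn [-0.  -0.2  0.1]  clock 36.3
```

move_arm --targets "-1 3 -0.8 0 0 0 0;-1 3 -0.8 0 0 0 0;-1 2.85 -0.8 1 0 0 0;-1 0 0 1.5 0 0 0;-1 0 0 0 0 0 0"

```text
clock: 36.7
eef_pos: [455.9, -372.7, 181.6]
tool_rot: [-3.138, -0.006, 1.574]
force: [-0.0, -1.0, -1.7]
width: 9.1
gripper_force: 58.9
```

move_arm --targets "-1 0 0 0 0 0 0;-1 0 0 0 0 0 0;-1 0 0 0 0 0 0;-1 0 0 0 0 0 0;-1 0 0 0 0 0 0"

```text
clock: 37.12
eef_pos: [456.6, -377.5, 183.7]
tool_rot: [-3.141, -0.001, 1.57]
force: [0.5, -0.5, -2.9]
width: 9.4
gripper_force: 59.0
```

move_arm --targets "-1 0 0 0 0 0 0;-1 0 0 0 0 0 0;-1 0 0 0 0 0 0"

```text
clock: 37.37
eef_pos: [456.4, -376.8, 183.3]
tool_rot: [-3.141, -0.002, 1.571]
force: [0.5, 0.5, -3.4]
width: 9.6
gripper_force: 59.0
```

Run:
```python
from h import *
togo([457.1,-375.2,124.5],1.5708)
```

```text
shift cm [0.14 0.07 5.88] turn [-0.  -0.1 -0. ]  clock 37.4
```

move_arm --targets "-1 0.14 0.07 0 0 0 0;-1 0 0 1 0 0 0;-1 0 0 1 0 0 0;-1 0 0 1 0 0 0;-1 0 0 0 0 0 0"

```text
clock: 37.78
eef_pos: [455.7, -373.7, 150.3]
tool_rot: [-3.137, -0.006, 1.571]
force: [-0.1, 0.9, -2.5]
width: 9.1
gripper_force: 58.9
```

move_arm --targets "-1 0 0 0.7 0 0 0;-1 0 0 0.6 0 0 0;-1 0 0 0 0 0 0;-1 0 0 0 0 0 0"

```text
clock: 38.12
eef_pos: [456.9, -375.0, 139.9]
tool_rot: [-3.14, -0.003, 1.571]
force: [-0.1, -1.2, -1.9]
width: 9.4
gripper_force: 58.9
```

move_arm --targets "-1 0 0 0.4 0 0 0;-1 0 0 0.3 0 0 0;-1 0 0 0.3 0 0 0;-1 0 0 0 0 0 0;-1 0 0 0 0 0 0"

```text
clock: 38.53
eef_pos: [457.0, -375.0, 130.1]
tool_rot: [-3.141, -0.003, 1.571]
force: [0.0, 0.1, -1.8]
width: 8.9
gripper_force: 58.9
```

move_arm --targets "-1 0 0 0.3 0 0 0;-1 0 0 0.2 0 0 0;-1 0 0 0 0 0 0;-1 0 0 0.2 0 0 0;-1 0 0 0 0 0 0"

```text
clock: 38.95
eef_pos: [457.1, -375.1, 124.2]
tool_rot: [-3.141, -0.003, 1.571]
force: [-0.4, 2.2, 4.7]
width: 9.4
gripper_force: 59.6
```

move_arm --targets "-1 0 0 0 0 0 0;-1 0 0 0 0 0 0"

```text
clock: 39.12
eef_pos: [457.2, -375.1, 124.2]
tool_rot: [-3.141, -0.002, 1.571]
force: [-1.8, 1.9, 6.0]
width: 9.5
gripper_force: 59.7
```

move_arm --targets "-1 0 0 -0.3 0 0 0;-0.3 0 0 0 0 0 0;-0.3 0 0 0 0 0 0;-0.3 0 0 0 0 0 0;-0.3 0 0 -1.5 0 0 0"

```text
clock: 39.53
eef_pos: [455.9, -373.8, 139.1]
tool_rot: [-3.137, -0.005, 1.571]
force: [-0.0, 0.3, 0.1]
width: 30.0
gripper_force: 0.0
```

move_arm --targets "-0.2 0 0 -3 0 0 0;-0.2 0 0 -4 0 0 0;-0.2 3.88 0.78 0 0 0 0;-0.2 3.88 0.78 0 0 0 0;-0.2 3.88 0.78 0 0 0 0"

```text
clock: 39.95
eef_pos: [481.0, -258.4, 212.4]
tool_rot: [3.14, -0.002, 1.569]
force: [0.7, 0.5, -0.3]
width: 34.3
gripper_force: 0.0
```

move_arm --targets "-0.2 3.88 0.78 0 0 0 0;-0.2 3.88 0.78 0 0 0 0;-0.2 3.88 0.78 0 0 0 0;-0.2 3.88 0.78 0 0 0 0;-0.2 3.88 0.78 0 0 0 0"

```text
clock: 40.37
eef_pos: [519.8, -63.0, 212.1]
tool_rot: [-3.141, -0.002, 1.571]
force: [0.9, -1.0, 0.6]
width: 34.2
gripper_force: 0.0
```

move_arm --targets "-0.2 3.88 0.78 0 0 0 0;-0.2 3.88 0.78 0 0 0 0;-0.2 3.88 0.78 0 0 0 0;-0.2 3.88 0.78 0 0 0 0;-0.2 3.88 0.78 0 0 0 0"

```text
clock: 40.78
eef_pos: [558.7, 131.2, 212.5]
tool_rot: [-3.141, -0.002, 1.571]
force: [0.9, -0.2, -0.9]
width: 34.4
gripper_force: 0.0
```

move_arm --targets "-0.2 3.88 0.78 0 0 0 0;-0.2 3.88 0.78 0 0 0 0;-0.2 3.88 0.78 0 0 0 0;-0.2 3.88 0.78 0 0 0 0;-0.2 3.88 0.78 0 0 0 0"

```text
clock: 41.2
eef_pos: [597.5, 325.3, 212.7]
tool_rot: [-3.141, -0.002, 1.571]
force: [0.3, 0.7, 1.4]
width: 34.1
gripper_force: 0.0
```

move_arm --targets "-0.2 0 0 2 0 0 0;-0.2 0 0 3 0 0 0;-0.2 0 0 0 0 0 0;-0.2 0 0 0 0 0 0;-0.2 0 0 0 0 0 0"

```text
clock: 41.62
eef_pos: [598.3, 322.6, 163.9]
tool_rot: [3.141, -0.002, 1.57]
force: [0.9, -0.4, 0.5]
width: 34.1
gripper_force: 0.0
```

Run:
```python
from h import *
im=cam("wrist"); u,v=proj(im,[[622,322,72]])[0].round().astype(int)
q=ring(im,int(u),int(v),72,32,85); togo([q[0]-27.5,q[1],47],1.5708)
```

```text
ring [624.4 323.6] resid [-0.5 -0.6 -0.7 -0.9 -0.6 -0.6 -0.5 -0.6 -1.  -0.7 -0.7 -0.9 -0.6 -0.6
 -0.7 -0.7 -0.6 -0.5 -0.5]
shift cm [ 0.04 -0.2  11.76] turn [ 0.1 -0.2 -0.1]  clock 41.7
```

move_arm --targets "-0.2 0 -0.15 4 0 0 0;-0.2 0 0 4 0 0 0;-0.2 0 0 2.5 0 0 0;-0.2 0 0 1.2 0 0 0;-0.2 0 0 0 0 0 0"

```text
clock: 42.08
eef_pos: [595.0, 322.7, 44.3]
tool_rot: [-3.138, -0.001, 1.57]
force: [-0.3, 0.3, 0.8]
width: 34.0
gripper_force: 0.0
```

move_arm --targets "-0.2 0 0 0 0 0 0;-0.2 0 0 0 0 0 0;-0.2 0 0 0 0 0 0;-0.2 0 0 0 0 0 0;-0.2 0 0 0 0 0 0"

```text
clock: 42.5
eef_pos: [596.5, 323.9, 47.2]
tool_rot: [3.141, -0.003, 1.571]
force: [-0.6, -0.0, 0.2]
width: 34.2
gripper_force: 0.0
```

Run:
```python
from h import *
print(read_state()["force"]); togo([596.9,323.6,47],1.5708)
```

```text
[-0.62604905 -0.01782597  0.20697503]
shift cm [-0.03  0.04  0.02] turn [ 0.1 -0.2  0. ]  clock 42.5
```

move_arm --targets "-1 0 0 0 0 0 0;-1 0 0 0 0 0 0;-1 0 0 0 0 0 0;-1 0 0 0 0 0 0;-1 0 0 0 0 0 0"

```text
clock: 42.92
eef_pos: [596.4, 323.6, 46.4]
tool_rot: [3.141, -0.003, 1.571]
force: [-0.3, -0.7, 5.4]
width: 9.4
gripper_force: 57.8
```

move_arm --targets "-1 0 0 0 0 0 0;-1 0 0 -2 0 0 0;-1 0 0 -4 0 0 0;-1 0 0 -4 0 0 0;-1 0 0 -4 0 0 0"

```text
clock: 43.33
eef_pos: [594.7, 322.7, 185.8]
tool_rot: [-3.138, -0.001, 1.571]
force: [-0.0, 0.1, -1.3]
width: 9.3
gripper_force: 57.6
```

move_arm --targets "-1 0 0 -3.5 0 0 0;-1 -3.9 -0.6 0 0 0 0;-1 -3.9 -0.6 0 0 0 0;-1 -3.9 -0.6 0 0 0 0;-1 -3.9 -0.6 0 0 0 0"

```text
clock: 43.75
eef_pos: [570.5, 165.6, 219.8]
tool_rot: [-3.139, -0.002, 1.572]
force: [0.9, -0.3, -1.1]
width: 9.2
gripper_force: 57.7
```

move_arm --targets "-1 -4 -0.56 0 0 0 0;-1 -4 -0.56 0 0 0 0;-1 -4 -0.56 0 0 0 0;-1 -4 -0.56 0 0 0 0;-1 -4 -0.56 0 0 0 0"

```text
clock: 44.17
eef_pos: [542.7, -34.4, 219.3]
tool_rot: [-3.139, -0.003, 1.571]
force: [0.9, -0.4, -1.2]
width: 9.2
gripper_force: 57.7
```

move_arm --targets "-1 -4 -0.56 0 0 0 0;-1 -4 -0.56 0 0 0 0;-1 -4 -0.56 0 0 0 0;-1 -4 -0.56 0 0 0 0;-1 -4 -0.56 0 0 0 0"

```text
clock: 44.58
eef_pos: [514.8, -234.2, 218.8]
tool_rot: [-3.139, -0.003, 1.571]
force: [0.9, -1.2, -2.1]
width: 9.6
gripper_force: 57.7
```

move_arm --targets "-1 -4 -0.56 0 0 0 0;-1 -4 -0.56 0 0 0 0;-1 -4 -0.56 0 0 0 0;-1 -4 -0.56 0 0 0 0;-1 -4 -0.56 0 0 0 0"

```text
clock: 45.0
eef_pos: [487.0, -434.1, 218.1]
tool_rot: [-3.139, -0.004, 1.571]
force: [1.2, 0.3, -1.4]
width: 9.7
gripper_force: 57.7
```

move_arm --targets "-1 -3.8 -0.5 0 0 0 0;-1 0 0 0 0 0 0;-1 0 0 0 0 0 0;-1 0 0 0 0 0 0;-1 0 0 0 0 0 0"

```text
clock: 45.42
eef_pos: [483.9, -468.7, 218.2]
tool_rot: [-3.14, -0.005, 1.573]
force: [-0.4, 0.3, -1.2]
width: 9.7
gripper_force: 57.8
```

move_arm --targets "-1 0 0 0 0 0 0;-1 0 0 0 0 0 0;-1 0 0 0 0 0 0"

```text
clock: 45.67
eef_pos: [483.8, -469.9, 219.2]
tool_rot: [-3.141, -0.003, 1.573]
force: [-0.4, 0.4, -1.5]
width: 9.5
gripper_force: 57.8
```

```bash
python3 nest.py 150 37 46.5 72 32
```

```text
ring [ 488.9 -375.2] resid [-0.4 -0.3 -0.1 -0.1 -0.3 -0.4 -0.6 -0.9 -1.   0.9  0.9 -0.6 -0.9 -0.6
 -0.6]
ring [ 510.6 -469.5] resid [ 0.  -0.1 -0.3 -0.4 -0.8 -0.9 -1.  -3.7 -0.8 -1.9 -0.3 -0.2  0.1 -0.
  0.1 -0.1 -0.1]
rel [26.85577018  0.32447444] tcp target [ 462.014475   -375.54425544] [ 483.7572438  -469.85478476  219.17713648]
shift cm [ 9.46 -2.14  0.03] turn [-0.  -0.1  0.1]  clock 45.7
```

move_arm --targets "-1 3.15 -0.71 0 0 0 0;-1 3.15 -0.71 0 0 0 0;-1 3.15 -0.71 0 0 0 0;-1 0 0 1 0 0 0;-1 0 0 0 0 0 0"

```text
clock: 46.13
eef_pos: [461.8, -373.4, 208.5]
tool_rot: [-3.14, -0.005, 1.574]
force: [0.7, -0.5, -2.1]
width: 9.5
gripper_force: 57.9
```

move_arm --targets "-1 0 0 0 0 0 0;-1 0 0 0 0 0 0;-1 0 0 0 0 0 0;-1 0 0 0 0 0 0;-1 0 0 0 0 0 0"

```text
clock: 46.55
eef_pos: [461.7, -377.3, 209.4]
tool_rot: [-3.141, -0.002, 1.57]
force: [0.5, 0.5, -2.8]
width: 9.9
gripper_force: 57.9
```

move_arm --targets "-1 0 0 0 0 0 0;-1 0 0 0 0 0 0;-1 0 0 0 0 0 0"

```text
clock: 46.8
eef_pos: [461.7, -376.5, 209.3]
tool_rot: [-3.141, -0.002, 1.571]
force: [0.6, 0.4, -2.4]
width: 9.5
gripper_force: 57.9
```

Run:
```python
from h import *
togo([462,-375.4,154.4],1.5708)
```

```text
shift cm [0.1  0.03 5.49] turn [-0.  -0.1 -0. ]  clock 46.8
```

move_arm --targets "-1 0.1 0 0 0 0 0;-1 0 0 1 0 0 0;-1 0 0 1 0 0 0;-1 0 0 1 0 0 0;-1 0 0 0 0 0 0"

```text
clock: 47.22
eef_pos: [460.4, -373.8, 176.3]
tool_rot: [-3.137, -0.006, 1.571]
force: [0.1, -0.1, -0.9]
width: 9.8
gripper_force: 57.8
```

move_arm --targets "-1 0 0 0.6 0 0 0;-1 0 0 0.6 0 0 0;-1 0 0 0 0 0 0;-1 0 0 0 0 0 0"

```text
clock: 47.55
eef_pos: [461.6, -375.2, 166.9]
tool_rot: [-3.14, -0.003, 1.571]
force: [0.4, 1.3, -2.2]
width: 9.1
gripper_force: 57.8
```

move_arm --targets "-1 0 0 0.3 0 0 0;-1 0 0 0.3 0 0 0;-1 0 0 0.3 0 0 0;-1 0 0 0 0 0 0;-1 0 0 0 0 0 0"

```text
clock: 47.97
eef_pos: [461.6, -375.2, 158.1]
tool_rot: [-3.141, -0.003, 1.571]
force: [0.2, -0.9, -1.2]
width: 8.9
gripper_force: 57.8
```

move_arm --targets "-1 0 0 0.3 0 0 0;-1 0 0 0 0 0 0;-1 0 0 0.2 0 0 0;-1 0 0 0 0 0 0;-1 0 0 0 0 0 0"

```text
clock: 48.38
eef_pos: [461.8, -375.3, 154.4]
tool_rot: [-3.142, -0.002, 1.571]
force: [-1.4, 1.7, 6.2]
width: 9.2
gripper_force: 58.7
```

move_arm --targets "-1 0 0 -0.3 0 0 0;-0.3 0 0 0 0 0 0;-0.3 0 0 0 0 0 0;-0.3 0 0 0 0 0 0;-0.3 0 0 -1.5 0 0 0"

```text
clock: 48.8
eef_pos: [460.5, -373.9, 169.0]
tool_rot: [-3.137, -0.005, 1.571]
force: [-0.2, 0.7, -0.2]
width: 29.7
gripper_force: 0.0
```

move_arm --targets "-0.3 0 0 -4 0 0 0;-0.3 0 0 -4 0 0 0;-0.3 0 0 -3 0 0 0;-0.3 -4 0 0 0 0 0;-0.3 -4 0 0 0 0 0"

```text
clock: 49.22
eef_pos: [464.8, -454.9, 284.3]
tool_rot: [3.137, -0.0, 1.577]
force: [0.7, -0.3, -0.6]
width: 30.1
gripper_force: 0.0
```

move_arm --targets "-0.3 -4 0 0 0 0 0;-0.3 -4 0 0 0 0 0;-0.3 0 0 0 0 0 0;-0.3 0 0 0 0 0 0"

```text
clock: 49.55
eef_pos: [459.8, -538.2, 279.6]
tool_rot: [-3.139, -0.002, 1.567]
force: [-0.3, 1.1, -0.6]
width: 30.1
gripper_force: 0.0
```

Run:
```python
from h import *
t=cam("top"); s=cam("scene"); a=cv2.resize(t["color"][80:270,280:490,::-1],(420,380),interpolation=cv2.INTER_CUBIC); b=cv2.resize(s["color"][100:290,90:280,::-1],(380,380),interpolation=cv2.INTER_CUBIC)
cv2.imwrite("pics/f1.png",np.hstack([a,b]))
```

```text
(no output)
```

View pics/f1.png

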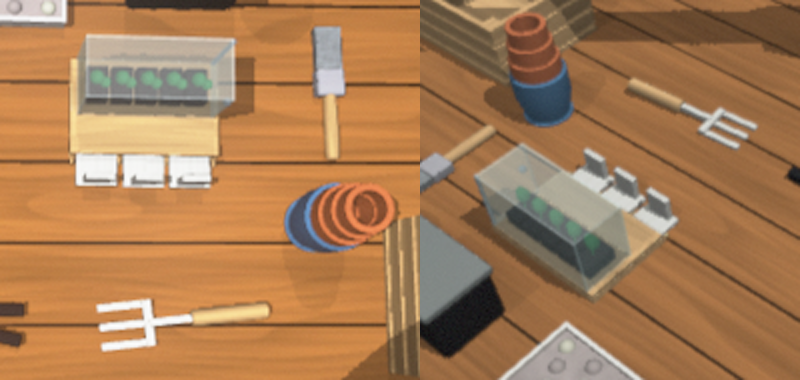

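Left half (top view): all three plates are home in their slots at (97,170), (144,170) and (190,170), with the tabs outside. Right half (scene view): the pots are nested upright in the planter at (540,70). I hand the job in.

```bash
python3 -c "
from cell import order; print(order.finish_job())"
```

```text
the job is handed in; nothing more can be done
None
```

The job is handed in: all three drip plates are home in their own slots with their tabs outside, and the large, medium and small pots are nested upright in the cobalt planter; no verdict came back.

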